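# Lay up the bench compressor and pack its oil cans

## Task

Lay up the small compressor for storage and pack its oil cans. Turn its flywheel clockwise by the knob until you have felt the resistance rise to its peak and fall away again, and leave the wheel in the slack spot just past the peak, where it stays by itself when let go. Tip the crate back until it leans on its sloping rest, slide the carrying plate well under it from the front (past its middle) and set the crate down level on the plate; then stand every oil can upright in the crate and leave the tin, jar and hammer alone.

Things in the scene. Friction and masses are not known exactly. Their poses are not given: they have to be found in the camera images.
- flywheel (a joint): Flywheel angle, rad; grows turning CLOCKWISE seen from above. Starts at 0 to 0.5, stops at -0.05 and 3.1. Steady friction (about 3 N at the knob) plus compression that rises to one peak (about 15 N at the knob in all) between 1.2 and 1.9 rad, then falls to nothing 0.7 to 1.0 rad after the peak: the slack spot, about 0.25 rad wide, where the wheel stays when let go.
- compressor: Grey round compressor with a finned cylinder, fixed to the bench, its flywheel on top; origin under its middle on the bench. Let go on the rise or on the peak, the wheel springs back; turned beyond the slack spot, the compression drives it on to the stop at 3.1 rad, from where it can be turned back by hand.
- knob (a point): Centre of the upright knob fixed on the flywheel: a plain black cylinder, diameter 26 mm, rising 55 mm from the wheel's top face. This point is 151 mm above the bench, 35 mm above the wheel's top face and 20 mm below the knob's top. It runs on a circle of radius 85 mm about hub.
- hub (a point): Point on the flywheel's vertical axis at the height of knob. The wheel is a dark steel disc, diameter 220 mm, its top face 116 mm above the bench (hub boss up to 138 mm).
- rest: Plywood back rest fixed to the bench: a flat board 190 mm wide that slopes back 38 degrees from vertical, for the crate to lean on. Origin: middle of the line where the board's front face meets the bench. Its -x axis points to the front (to the crate), z up. The board reaches about 105 mm up and its struts 120 mm back.
- crate_mid (a point): Centre (half-way up) of the loose open-topped plywood crate with steel rim: 90 mm deep (x), 216 mm long (y), 125 mm tall (z), walls and floor 6 mm, 0.6 kg. -x is its front; its rear stands up to 12 mm in front of the rest's foot, parallel to it. It tips about its rear bottom edge, goes over by itself beyond about 0.5 rad and leans on the rest at about 0.7 rad, front bottom edge 55 mm up.
- plate_tip (a point): Middle of the free edge of the carrying plate, half-way through its thickness. The plate is a flat aluminium blade 170 mm long (x) by 120 mm wide (y), 5 mm thick, 0.35 kg, lying on the bench; +x points from the handle to this free edge.
- plate_handle (a point): Point 30 mm above the plate's underside, on the wooden handle bar that stands across the plate at its other end, 160 mm behind the free edge (same axes as plate_tip). The bar is 16 mm thick (x), 90 mm long (y), and reaches from 5 to 50 mm above the plate's underside.
- oilcan1_mid (a point): Centre (half-way up) of an oil can, 120 mm tall, 0.3 kg: a squat metal body of diameter 60 mm up to 46 mm with a conical shoulder up to 64 mm, then a straight black spout of diameter 26 mm up to the top, z along the spout. Its weight is low in the body. Stands on the bench; may be absent (None).
- oilcan2_mid (a point): Centre (half-way up) of an oil can, 120 mm tall, 0.3 kg: a squat metal body of diameter 60 mm up to 46 mm with a conical shoulder up to 64 mm, then a straight black spout of diameter 26 mm up to the top, z along the spout. Its weight is low in the body. Stands on the bench; may be absent (None).
- oilcan3_mid (a point): Centre (half-way up) of an oil can, 120 mm tall, 0.3 kg: a squat metal body of diameter 60 mm up to 46 mm with a conical shoulder up to 64 mm, then a straight black spout of diameter 26 mm up to the top, z along the spout. Its weight is low in the body. Stands on the bench; may be absent (None).
- tin: Red tin, diameter 100 mm, 110 mm tall; leave alone.
- jar: Jar, diameter 72 mm, 90 mm tall; leave alone.
- hammer: Hammer lying on the bench; leave alone.
There are look-alikes about, which are no part of the job. What is shaped like the part that bears plate_tip but blue is not meant. Leave any red look-alike of the part that bears crate_mid alone.

How it is judged (in metres and radians):
On the way, in this order (a step that is already met when the one before it is completed fails the run):
1. the crate leans back on its rest (angle between crate_mid's own z axis and vertical above 0.58 rad and contact force between crate and rest above 0.2 N), for 0.2 s.
2. the plate's free edge is past the middle of the crate, under it, while the crate is still tipped back (angle between crate_mid's own z axis and vertical above 0.4 rad and horizontal distance between plate_tip and rest below 0.07 m and height (world z) of plate_tip below 0.03 m), for 0.2 s.
3. the crate stands level on the plate (x of plate_tip in the frame of crate_mid between 0.008 and 0.1 m and angle between crate_mid's own z axis and vertical below 0.06 rad and height (world z) of crate_mid between 0.0645 and 0.072 m), for 0.3 s.
At the end, for the whole second after the job is handed in: The flywheel rests in the slack spot just past the peak (joint 2.21 to 2.59 rad); the crate stands level (within 0.06 rad) on the plate, whose free edge is at least 8 mm past the crate's middle; every oil can present stands in the crate within 0.35 rad of upright; all at rest (all of step 3 and value of joint flywheel between 2.208 and 2.592 rad and velocity of joint flywheel between -0.05 and 0.05 rad/s and x of oilcan1_mid in the frame of crate_mid between -0.042 and 0.042 m and y of oilcan1_mid in the frame of crate_mid between -0.105 and 0.105 m and z of oilcan1_mid in the frame of crate_mid between -0.02 and 0.02 m and angle between each of oilcan1_mid, oilcan2_mid, oilcan3_mid's own z axis and vertical below 0.35 rad and x of oilcan2_mid in the frame of crate_mid between -0.042 and 0.042 m and y of oilcan2_mid in the frame of crate_mid between -0.105 and 0.105 m and z of oilcan2_mid in the frame of crate_mid between -0.02 and 0.02 m and x of oilcan3_mid in the frame of crate_mid between -0.042 and 0.042 m and y of oilcan3_mid in the frame of crate_mid between -0.105 and 0.105 m and z of oilcan3_mid in the frame of crate_mid between -0.02 and 0.02 m and linear speed of crate below 0.03 m/s); the robot touches nothing.
It fails at once if the tin is moved more than 4 cm (distance of tin from where it was at the start of the episode above 0.04 m).
It fails at once if the jar is moved more than 4 cm (distance of jar from where it was at the start of the episode above 0.04 m).
It fails at once if the hammer is moved more than 4 cm (distance of hammer from where it was at the start of the episode above 0.04 m).
Of oilcan1, oilcan2, oilcan3 only 2 to 3 are there at a start; the rules pass over those that are not, and their reading is None.
At some moment in a run one of oilcan1, oilcan2, oilcan3 may be knocked a few centimetres aside while the robot is not near it.
It also fails if it takes over 210 s, if anything falls off the work surface, if the arm or the gripper's body presses on something with over 40 N, if the wrist force passes 120 N, or if a joint passes its speed limit or range.

## Robot

A 7-joint arm with a two-finger parallel gripper is mounted at the origin on the work surface. World frame = base frame: x ahead of the robot, y to its left, z up, the work surface at z = 0. Lengths are in mm, angles in rad, forces in N, time in s.
With the tool pointing down it reaches from about 425 to 1025 mm from the base axis. Payload 3.6 kg.
Tool frame: the origin (TCP) lies between the finger pads; the fingertips stand 22 mm ahead of it and the grasp point (between the pads) lies 3 mm ahead of it; z points along the fingers, y is the line along which they close (so a half turn about z gives the same grasp; the last joint's range is limited). The gripper opens to 85 mm and grips with 20 to 120 N. Pads are 22 mm wide; open, the fingers measure 114 mm over their backs; the gripper's body (76 mm by 85 mm) begins 54 mm behind the grasp point. The pads swing forward as they close: fully open they stand 13 mm farther back than shut.
Start: joints at [-0.093, 0.591, 0.048, 1.609, -0.033, 0.943, -0.034], TCP at [725.003, 0.003, 217.102] pointing down, gripper open.
Joint ranges: [-2.69, 2.69], [-0.47, 2.24], [-1.27, 1.36], [0.19, 2.51], [-1.53, 4.68], [0.08, 2.07], [-3.09, 3.09]. Speed limits (rad/s): [2.57, 2.57, 3.14, 3.14, 3.14, 3.14, 3.14].

## Interface

Orientations are given as [roll, pitch, yaw] about the fixed x, y, z axes, in that order (R = Rz(yaw) Ry(pitch) Rx(roll)).
In Python, from rig import state, vision, ticket, trace, place_of gives the robot as it stands. The module is installed in compiled form; this text tells all that it offers.
- The arm moves only by the tool send_rows, never from a script. Its argument "moves" is a list of rows, each an object of numbers: "dx", "dy", "dz": the shift along the tool's x, y, z in mm; "ax", "ay", "az": the turn, a rotation vector about the tool's x, y, z in degrees; "gripper": the gripper command: -1 is shut, 1 is fully open, values between are in proportion. In form: [{"dx": .., "dy": .., "dz": .., "ax": .., "ay": .., "az": .., "gripper": ..}, ...]. A call has exactly 5 rows; each row is the pose to reach, as a shift and turn from the pose commanded when the call began, along the tool's axes at that moment; what a row does not reach only later rows make up. A row lasts 1/10 s, in which the tool goes at most 50 mm and 8.59 degrees, less where a joint would pass 70% of its speed; a pose out of reach is approached as far as the arm can. A call with a gripper value outside its range is refused whole. The fingers move at their own pace and stop on an object; "newtons" is the grip in N (left out, the last holds). Time passes only in rows, so rows that repeat a pose let the fingers close, or fill a call up. It gives the time, the measured TCP pose, the force, the opening and the grip force at its end, in the units of the state.
- state(): the state, without advancing time (a new reading comes with each control period).
- vision.capture(name): name is "scene" or "side" or "wrist"; returns (picture, depth): 480x640x3 uint8, red, green, blue; 480x640 float32, mm along the optical axis (not along the pixel's ray), 0 where there is no reading.
- vision.get_calibration(name): a dict with "K" (3x3 intrinsics, pixels), "D" ([k1, k2, p1, p2, k3] as OpenCV has them; the pictures are not rectified), "rvec" (rotation vector, rad) and "tvec" (3), from world to camera coordinates, as OpenCV has them; the wrist camera has in their place "T_tool_cam" (4x4, takes a point from camera to tool coordinates, whose origin is the TCP and whose axes are the flange's). Camera axes: x right, y down, z forward; pixel columns grow to the right and rows downward; lengths in mm; the calibration is good to about 2 mm. A picture is of the moment at which its call begins: read the wrist's pose just before it. get_calibration takes no time and is no camera call.
- ticket.close_job(): hands the job in; it is judged then, once.
Trained networks look in the newest picture that a camera, given by its name, has taken for a name from the list of things; names that differ only in an ending like _2 or _b are one class to them, and where a whole thing is asked for, a point or a joint stands for the part that bears it (a point fixed in the world has none). Each returns a list of dicts, best first, with "conf" (0 to 1); they miss things now and then, are a little off and sometimes report something else, mostly with a low value. They report only what shows in the picture. A call takes as long as a camera call. They do not tell look-alikes from the thing itself.
- trace(camera, name): "region" (480x640 bool, what is visible of it) and "bbox" ([left, top, right, bottom] as shares, 0 to 1, of the picture: columns of its width, rows of its height, round what is visible of it).
- place_of(camera, name): "location" ([column, row] as shares, 0 to 1, of the picture: columns of its width, rows of its height: a listed point, or the origin of a listed thing).
The state is a dict: "clock": time; "joint_pos": joint angles; "joint_vel": joint speeds; "joint_torque": joint torques, N m; "position": TCP position; "eef_rot": TCP orientation; "contact_force": force on the tool from outside, world axes, zero at the start; "torque": the same for the moment, N m; "grip_width": opening from 0.0 (shut) to 1.0 (fully open); "grip_force": force on a finger pad.
Only numpy, scipy, OpenCV 4.12 (cv2) and the standard library are available. Lean on these libraries where they do the work, as an engineer would, in place of code of your own. Each camera call takes 0.05 s, during which the arm holds its last target. There are 200 camera calls.

## Working session

There is one attempt and no reset: what is moved stays moved. The work goes in short steps, Python scripts to look and compute and a tool call to move; the robot and the scene stay as the last step left them, time stands still between calls to the robot, and variables do not carry over. Pictures are saved under pics/ and viewed, at most 15 in all, crops included, and the job is handed in when it is done.

Besides the shell and the picture viewer there is one more tool, called as a command line: name --argument value ..., lists and objects as JSON in quotes. send_rows: Moves the arm, as the interface text tells. Its arguments: {"type":"object","properties":{"moves":{"type":"array"},"newtons":{"type":"number"}},"required":["moves"]}

```bash
mkdir -p pics; cat > h.py <<'E'
import numpy as np,cv2
from scipy.spatial.transform import Rotation as R
from rig import state,vision,ticket,trace,place_of
def toolT():
    s=state();T=np.eye(4);T[:3,:3]=R.from_euler('xyz',s['eef_rot']).as_matrix();T[:3,3]=s['position'];return T
def camT(n,T=None):
    c=vision.get_calibration(n)
    if n=='wrist': return (toolT() if T is None else T)@np.array(c['T_tool_cam'])
    M=np.eye(4);M[:3,:3]=cv2.Rodrigues(np.array(c['rvec'],float))[0];M[:3,3]=np.ravel(c['tvec']);return np.linalg.inv(M)
def rays(n,px,T=None):
    c=vision.get_calibration(n);u=cv2.undistortPoints(np.array(px,float).reshape(-1,1,2),np.array(c['K'],float),np.array(c['D'],float)).reshape(-1,2)
    return np.c_[u,np.ones(len(u))]
def at_z(n,px,z,T=None):
    W=camT(n,T);d=rays(n,px)@W[:3,:3].T;o=W[:3,3];return o+d*((z-o[2])/d[:,2])[:,None]
def cloud(n,dep,mask,T=None):
    r,c=np.nonzero(mask&(dep>0));W=camT(n,T)
    return (rays(n,np.c_[c,r])*dep[r,c][:,None])@W[:3,:3].T+W[:3,3]
def snap(n,f=None):
    p,d=vision.capture(n)
    if f: cv2.imwrite('pics/'+f,p[:,:,::-1])
    return p,d
def px(loc): return [loc[0]*640,loc[1]*480]
E
python3 - <<'E'
from h import *
names=['compressor','knob','hub','rest','crate_mid','plate_tip','plate_handle','oilcan1_mid','tin','jar','hammer']
np.set_printoptions(precision=1,suppress=True)
for cam in ['scene','side']:
    p,d=snap(cam,cam+'0.png'); print(cam,camT(cam)[:3,3])
    for n in names:
        for o in place_of(cam,n)[:5]:
            q=px(o['location']); z={'knob':151,'hub':151,'crate_mid':62.5,'plate_tip':2.5,'plate_handle':30,'oilcan1_mid':60}.get(n,0)
            print(n,round(o['conf'],2),np.round(q),at_z(cam,[q],z)[0])
E
```

```text
scene [1425.4  173.5 1147.2]
compressor 0.55 [489. 292.] [508.5 259.3   0. ]
knob 0.77 [518. 230.] [425.  286.7 151. ]
hub 0.58 [503. 255.] [514. 264. 151.]
rest 0.65 [273. 247.] [ 538.2 -313.4    0. ]
crate_mid 0.87 [290. 231.] [ 521.6 -267.4   62.5]
crate_mid 0.81 [175. 198.] [ 507.2 -615.9   62.5]
plate_tip 0.86 [206. 328.] [ 829.4 -366.4    2.5]
plate_tip 0.63 [331. 274.] [ 579.1 -135.3    2.5]
plate_handle 0.73 [263. 302.] [ 734.2 -254.3   30. ]
plate_handle 0.64 [398. 276.] [554.9  34.4  30. ]
oilcan1_mid 0.68 [329. 354.] [834.2 -51.1  60. ]
tin 0.92 [328. 355.] [804.7 -63.6   0. ]
jar 0.76 [285. 196.] [ 345.6 -356.6    0. ]
hammer 0.92 [456. 366.] [741.2 219.2   0. ]
side [ -19.7 -817.6  923.6]
compressor 0.59 [196. 207.] [509.5 276.7   0. ]
compressor 0.2 [296. 263.] [ 587.7 -118.5    0. ]
knob 0.59 [164. 175.] [434.  281.3 151. ]
hub 0.83 [190. 169.] [507.4 261.7 151. ]
rest 0.77 [329. 311.] [ 540.3 -301.4    0. ]
crate_mid 0.91 [314. 283.] [ 535.2 -247.5   62.5]
crate_mid 0.66 [422. 387.] [ 507.6 -605.4   62.5]
plate_tip 0.9 [298. 260.] [ 596.6 -114.4    2.5]
plate_tip 0.7 [425. 267.] [ 848.2 -362.7    2.5]
plate_tip 0.25 [196. 208.] [507.1 268.    2.5]
plate_handle 0.95 [367. 254.] [ 739.4 -241.5   30. ]
tin 0.74 [335. 222.] [795.6 -59.9   0. ]
jar 0.97 [285. 367.] [ 352.5 -353.6    0. ]
jar 0.71 [266. 193.] [727.4 193.8   0. ]
hammer 0.66 [197. 207.] [513.6 272.7   0. ]
hammer 0.58 [265. 186.] [746.2 226.7   0. ]
hammer 0.36 [285. 367.] [ 351.7 -354.3    0. ]
```

View pics/scene0.png

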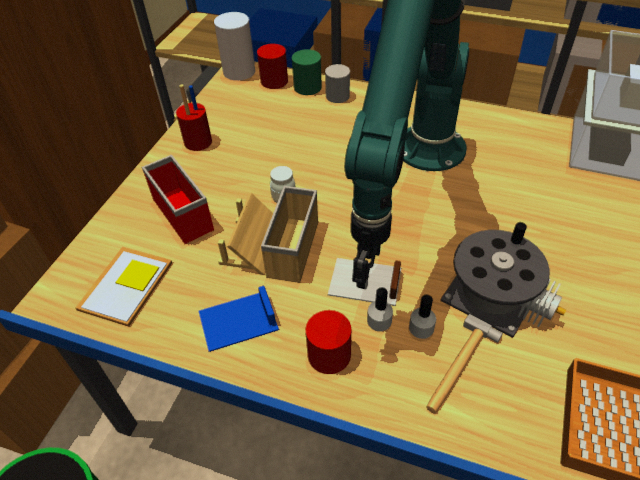

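View pics/side0.png

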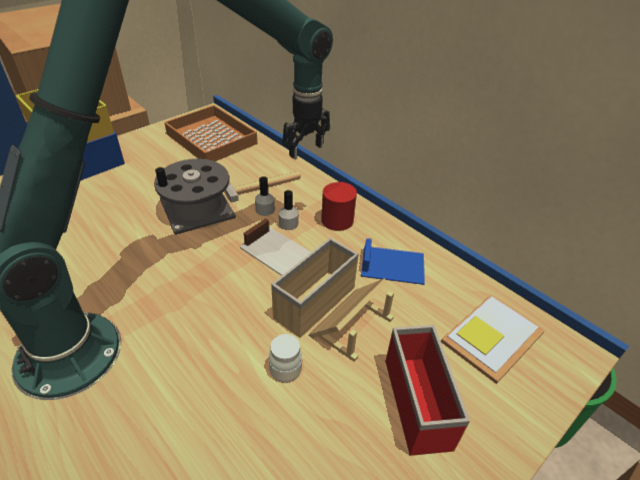

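The scene picture shows the plywood crate at (290,231) with its rest behind it at (250,235), and a red look-alike crate at (178,200) that I leave alone. The white plate with brown handle at (365,280) is the one meant; the blue one at (238,320) is the decoy. The oil cans are at (380,310) and (422,318). Next I measure these from the depth clouds.

```bash
cat > m.py <<'E'
from h import *
np.set_printoptions(precision=1,suppress=True)
def region(cam,dep,box,zlo,zhi):  # world box filter over whole cloud
    P=cloud(cam,dep,np.ones((480,640),bool)); x0,x1,y0,y1=box
    return P[(P[:,0]>x0)&(P[:,0]<x1)&(P[:,1]>y0)&(P[:,1]<y1)&(P[:,2]>zlo)&(P[:,2]<zhi)]
def rect(P): 
    (c,s,a)=cv2.minAreaRect(P[:,:2].astype(np.float32)); return np.array(c),np.array(s),a
E
python3 - <<'E'
from m import *
for cam in ['scene','side']:
    p,d=snap(cam)
    print(cam)
    for nm,box,zl,zh in [('crate rim',(400,660,-330,-190),119,131),('plate',(450,680,-160,70),3,9),('handle',(450,680,-30,90),35,60),('cans spout',(600,800,-40,160),85,130),('knob',(380,620,160,380),150,185),('wheel',(380,640,130,400),110,122),('rest',(400,700,-420,-295),15,118)]:
        P=region(cam,d,box,zl,zh)
        if len(P)<5: print(nm,len(P));continue
        print(nm,len(P),rect(P),'med',np.median(P,0),'lo',np.percentile(P,2,axis=0),'hi',np.percentile(P,98,axis=0))
    p2=region(cam,d,(600,800,-40,160),85,130)
    for n in ['oilcan1_mid']:
        for o in trace(cam,n)[:4]:
            P=cloud(cam,d,o['region']); b=np.array(o['bbox'])*[640,480,640,480]; T=P[(P[:,2]>80)&(P[:,2]<130)]
            print(n,round(o['conf'],2),b,np.median(T,0) if len(T) else None)
E
```

```text
scene
crate rim 653 (array([ 530.6, -259.6]), array([223.3,  92.1]), 7.569992542266846) med [ 546.5 -258.8  126.2] lo [ 422.1 -312.   119.6] hi [ 642.2 -203.3  130.6]
plate 2399 (array([565., -45.]), array([229.8, 229.8]), 89.92146301269531) med [580.2 -48.    5.6] lo [ 457.2 -155.2    3.1] hi [673.7  65.3   8.8]
handle 266 (array([604.1,  34.1]), array([ 57.5, 160.8]), 80.82504272460938) med [585.8  31.1  51.6] lo [523.7  -3.3  37.3] hi [678.6  48.7  57.9]
cans spout 504 (array([708.8,  28.9]), array([ 81.7, 219.2]), 39.19475173950195) med [683.6  26.4 112.9] lo [657.6 -38.5  86.7] hi [798.1 133.  125.4]
knob 140 (array([430.1, 287.5]), array([25.8, 25.9]), 21.271865844726562) med [435.6 286.8 169.8] lo [418.4 275.4 150.6] hi [442.5 299.3 176.5]
wheel 4870 (array([512.6, 264.4]), array([218.5, 220.7]), 74.52490997314453) med [526.2 264.1 118. ] lo [416.6 166.2 112.8] hi [614.2 363.  121.5]
rest 2767 (array([ 537.2, -354. ]), array([120.8, 228.1]), 86.77782440185547) med [ 550.8 -354.7   69.5] lo [ 431.9 -408.9   17.7] hi [ 644.  -296.6  110.1]
side
crate rim 787 (array([ 531.7, -256
[... 389 characters left out ...]
6  -4.9  35.8] hi [677.9  41.4  58.1]
cans spout 315 (array([705.9,  30.9]), array([ 83.5, 220.2]), 39.55493927001953) med [671.4  22.3 111.3] lo [653.9 -38.9  86.1] hi [796.1 133.2 124.5]
knob 98 (array([425.5, 289.4]), array([25.6, 27. ]), 41.3166389465332) med [424.6 283.4 166.2] lo [413.9 275.9 151.4] hi [437.  302.4 174.7]
wheel 2253 (array([509.3, 263.3]), array([219.8, 216.4]), 29.638378143310547) med [503.9 246.7 117.8] lo [406.7 162.1 112.3] hi [606.  362.3 121.3]
rest 2736 (array([ 536.6, -353. ]), array([121.6, 227.6]), 87.10115814208984) med [ 515.8 -323.2   71.3] lo [ 427.6 -411.4   16.2] hi [ 638.  -296.   114.3]
oilcan1_mid 0.72 [240.8 220.7 311.7 270.9] [ 478.5 -218.5  126.9]
```

```bash
cat > n.py <<'E'
from m import *
def seg(cam,p,d):
    # plate (white-ish) 
    P=cloud(cam,d,np.ones((480,640),bool)); C=p.reshape(-1,3)[(d>0).ravel()]
    return P,C.astype(int)
def inb(P,b,zl,zh): return (P[:,0]>b[0])&(P[:,0]<b[1])&(P[:,1]>b[2])&(P[:,1]<b[3])&(P[:,2]>zl)&(P[:,2]<zh)
E
python3 - <<'E'
from n import *
from scipy.cluster.vq import kmeans2
for cam in ['scene','side']:
    p,d=snap(cam);P,C=seg(cam,p,d);print(cam)
    m=inb(P,(440,640,-390,-300),15,100)
    Q=P[m]; best=None
    rng=np.random.default_rng(0)
    for _ in range(500):
        a,b,c=Q[rng.choice(len(Q),3)];n=np.cross(b-a,c-a);l=np.linalg.norm(n)
        if l<100: continue
        n/=l; k=np.abs((Q-a)@n)<2
        if best is None or k.sum()>best.sum(): best=k
    A=Q[best];c=A.mean(0);n=np.linalg.svd(A-c)[2][2];n*=np.sign(n[2]);print('rest plane',len(A),n,'yaw of normal',np.degrees(np.arctan2(n[1],n[0])),'y at z=0,x=531:',c[1]-(n[0]*(531-c[0])+n[2]*(0-c[2]))/n[1],'xrange',A[:,0].min(),A[:,0].max())
    # plate white
    m=inb(P,(450,680,-170,60),-2,12)&(C.min(1)>120)&(C.max(1)-C.min(1)<70)
    Q=P[m]
    if len(Q)>20: print('plate',len(Q),rect(Q),np.percentile(Q,[1,99],axis=0).ravel())
    m=inb(P,(450,665,-30,80),25,60)&(C[:,0]-C[:,2]>15)&(C.max(1)<190)
    Q=P[m]
    if len(Q)>5: print('handle',len(Q),rect(Q),np.median(Q,0))
    m=inb(P,(600,800,-20,160),95,130)&(C.max(1)<90)
    Q=P[m]
    if len(Q)>5:
        c,l=kmeans2(Q,2,seed=1,minit='++'); 
        for i in (0,1): S=Q[l==i];print('spout',len(S),rect(S),S[:,2].max())
    m=inb(P,(400,680,-330,-190),117,133);Q=P[m]
    c0=np.array([531,-258]);
    for deg in (0,2,4,6,8,10):
        a=np.radians(deg);u=np.array([np.cos(a),np.sin(a)]);v=np.array([-u[1],u[0]])
        X=(Q[:,:2]-c0)@np.c_[u,v]; print(deg,np.percentile(X,[1,99],axis=0).ravel())
E
```

```text
scene
rest plane 1005 [-0.1  0.8  0.6] yaw of normal 97.8893838620761 y at z=0,x=531: -308.0194383440152 xrange 453.0414425051563 639.7793422354667
plate 1603 (array([574.2, -45.4]), array([125.6, 170.1]), 7.409570217132568) [ 513.1 -131.4    1.8  639.8   39.6   11.6]
handle 241 (array([592.6,  25.3]), array([ 49.6, 143.2]), 88.16681671142578) [579.2  31.1  50.8]
spout 146 (array([680.9,  21.9]), array([25.4, 23.8]), 18.964706420898438) 129.04961226678756
spout 165 (array([668.8, 122. ]), array([27. , 24.4]), 57.05683517456055) 128.24201885425657
0 [-110.9  -55.7  111.6   55.2]
2 [-110.   -53.1  110.9   52.1]
4 [-109.6  -50.5  110.4   49.1]
6 [-109.1  -47.4  109.8   45.9]
8 [-109.   -47.1  109.7   44.5]
10 [-109.4  -49.7  110.1   47.6]
side
rest plane 743 [-0.1  0.8  0.6] yaw of normal 98.20331639539282 y at z=0,x=531: -306.4248774965927 xrange 450.0287331184252 639.7926615829431
plate 1603 (array([575.7, -42.4]), array([189.3, 166.6]), 6.950812339782715) [ 510.4 -126.3    2.2  640.5   30.6   11. ]
handle 346 (array([592.6,  25.2]), array([ 45.2, 145.4]), 88.56171417236328) [572.9  26.   47.9]
spout 81 (array([663.3, 120.6]), array([23.6, 22.9]), 65.13140869140625) 126.6262826549306
spout 81 (array([675. ,  21.7]), array([25.1, 20.3]), 49.55064010620117) 124.714188422495
0 [-112.4  -56.1  109.7   55.7]
2 [-111.6  -52.9  109.1   52.3]
4 [-110.5  -49.5  108.3   49.9]
6 [-109.4  -46.4  107.7   47.8]
8 [-109.1  -45.2  107.8   47.2]
10 [-109.9  -48.1  107.    49.1]
```

```bash
cat > g.py <<'E'
import sys
from h import *
# g.py x y z yawdeg : shift/turn in tool axes from present pose to tool-down pose with tool-x at yaw
def go(x,y,z,yaw):
    T=toolT(); G=R.from_euler('xyz',[np.pi,0,np.radians(yaw)])
    d=T[:3,:3].T@(np.array([x,y,z])-T[:3,3]); a=(R.from_matrix(T[:3,:3]).inv()*G).as_rotvec(degrees=True)
    print('d',np.round(d,1),'a',np.round(a,2))
if __name__=='__main__':
    s=state();print(np.round(s['position'],1),np.round(np.degrees(s['eef_rot']),2),'j',np.round(s['joint_pos'],2),'F',np.round(s['contact_force'],1),'t',round(s['clock'],2),'w',round(s['grip_width'],2))
    if len(sys.argv)>4: go(*map(float,sys.argv[1:5]))
E
python3 g.py 428 288.5 260 163.5
```

```text
[725.    0.  217.1] [-180.    0.   90.] j [-0.09  0.59  0.05  1.61 -0.03  0.94 -0.03] F [-0.2 -0.4  0.1] t 1.5 w 1.0
d [ 288.5 -297.   -42.9] a [ -0.   -0.  -73.5]
```

send_rows --moves '[{"dz": -20,"az": -8},{"dz": -43,"az": -16.5},{"dz": -43,"az": -25},{"dz": -43,"az": -33},{"dz": -43,"az": -41,"gripper": 1}]'

```text
$.moves[0]: bad value
```

```bash
python3 g.py 428 288.5 260 163.5
```

```text
[725.    0.  217.1] [-180.    0.   90.] j [-0.09  0.59  0.05  1.61 -0.03  0.94 -0.03] F [-0.2 -0.4  0.1] t 1.5 w 1.0
d [ 288.5 -297.   -42.9] a [ -0.   -0.  -73.5]
```

send_rows --moves '[{"dx": 0,"dy": 0,"dz": -43,"ax": 0,"ay": 0,"az": -8,"gripper": 1},{"dx": 32,"dy": -33,"dz": -43,"ax": 0,"ay": 0,"az": -16,"gripper": 1},{"dx": 64,"dy": -66,"dz": -43,"ax": 0,"ay": 0,"az": -24,"gripper": 1},{"dx": 96,"dy": -99,"dz": -43,"ax": 0,"ay": 0,"az": -32,"gripper": 1},{"dx": 128,"dy": -132,"dz": -43,"ax": 0,"ay": 0,"az": -40,"gripper": 1}]'

```text
clock: 2.0
position: [591.7, 129.1, 260.4]
eef_rot: [3.141, 0.0, 2.274]
contact_force: [-0.1, 0.8, 0.2]
grip_width: 1.007
grip_force: 0.0
```

```bash
python3 g.py 428 288.5 260 163.5
```

```text
[591.7 129.1 260.4] [1.7996e+02 2.0000e-02 1.3031e+02] j [-0.17  0.4  -0.16  1.84  0.08  0.91  0.34] F [-0.1  0.8  0.2] t 2.0 w 1.01
d [227.5 -21.7   0.3] a [ 4.000e-02  3.000e-02 -3.319e+01]
```

send_rows --moves '[{"dx": 45,"dy": -4,"dz": 0,"ax": 0,"ay": 0,"az": -7,"gripper": 1},{"dx": 91,"dy": -8,"dz": 0,"ax": 0,"ay": 0,"az": -14,"gripper": 1},{"dx": 137,"dy": -12,"dz": 0,"ax": 0,"ay": 0,"az": -21,"gripper": 1},{"dx": 182,"dy": -17,"dz": 0,"ax": 0,"ay": 0,"az": -28,"gripper": 1},{"dx": 227,"dy": -22,"dz": 0,"ax": 0,"ay": 0,"az": -33.2,"gripper": 1}]'

```text
clock: 2.5
position: [429.0, 288.8, 260.5]
eef_rot: [3.141, 0.001, 2.852]
contact_force: [0.3, 0.8, -0.4]
grip_width: 0.999
grip_force: 0.0
```

```bash
python3 - <<'E'
from n import *
import g
T=toolT();p,d=snap('wrist','w1.png')
P=cloud('wrist',d,np.ones((480,640),bool),T)
Q=P[inb(P,(380,480,240,340),160,185)]
if len(Q)>5:print('knob',len(Q),rect(Q))
Q=P[inb(P,(380,660,130,400),111,121)]
print('wheel',len(Q),rect(Q))
for n in ('knob','hub'):
    for o in place_of('wrist',n)[:2]: q=px(o['location']);print(n,o['conf'],q,at_z('wrist',[q],151,T)[0])
g.go(428,288.5,154,163.5)
E
python3 g.py
```

```text
knob 1172 (array([425.6, 289.4]), array([24.9, 24.7]), 74.3471450805664)
wheel 39045 (array([506.9, 264.8]), array([216.3, 218.7]), 60.114017486572266)
knob 0.65 [317.12, 239.184] [427.6 287.  151. ]
knob 0.59 [144.896, 369.312] [494.2 119.  151. ]
hub 0.77 [321.216, 341.904] [509.4 265.7 151. ]
d [ -1.   -2.  106.6] a [ 0.1 -0.   0.1]
[427.6 290.6 260.6] [ 1.7993e+02 -2.0000e-02  1.6360e+02] j [-0.39  0.29 -0.37  2.02  0.14  0.85  0.45] F [ 0.3 -0.4 -0.7] t 2.65 w 1.0
```

View pics/w1.png

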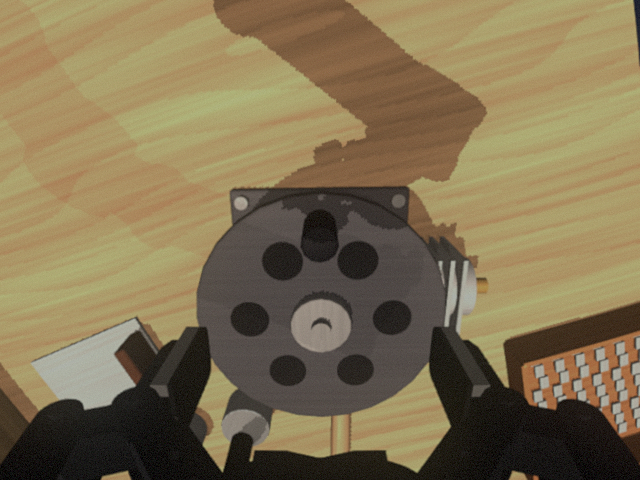

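The wrist view shows the knob at (320,220), the hub at (321,325), and nothing between the fingers and the knob. I descend on it.

send_rows --moves '[{"dx": 0,"dy": -1,"dz": 40,"ax": 0,"ay": 0,"az": 0,"gripper": 1},{"dx": 1,"dy": -1,"dz": 80,"ax": 0,"ay": 0,"az": 0,"gripper": 1},{"dx": 1,"dy": -1,"dz": 106,"ax": 0,"ay": 0,"az": 0,"gripper": 1},{"dx": 1,"dy": -1,"dz": 106,"ax": 0,"ay": 0,"az": 0,"gripper": -1},{"dx": 1,"dy": -1,"dz": 106,"ax": 0,"ay": 0,"az": 0,"gripper": -1}]' --newtons 40

```text
clock: 3.15
position: [429.9, 286.5, 154.3]
eef_rot: [-3.141, 0.0, 2.847]
contact_force: [-0.3, 1.0, 1.0]
grip_width: 0.691
grip_force: 0.0
```

send_rows --moves '[{"dx": 0,"dy": 0,"dz": 0,"ax": 0,"ay": 0,"az": 0,"gripper": -1},{"dx": 0,"dy": 0,"dz": 0,"ax": 0,"ay": 0,"az": 0,"gripper": -1},{"dx": 0,"dy": 0,"dz": 0,"ax": 0,"ay": 0,"az": 0,"gripper": -1},{"dx": 0,"dy": 0,"dz": 0,"ax": 0,"ay": 0,"az": 0,"gripper": -1},{"dx": 0,"dy": 0,"dz": 0,"ax": 0,"ay": 0,"az": 0,"gripper": -1}]'

```text
clock: 3.65
position: [430.7, 287.8, 156.9]
eef_rot: [3.139, 0.003, 2.848]
contact_force: [-1.4, -1.9, 12.0]
grip_width: 0.003
grip_force: 5.7
```

```bash
python3 g.py 426.5 289 154 163.5; python3 -c "
import numpy as np
for A in (6,12,18):
  a=np.radians(np.arange(1,6)*A/5);print(A,[(round(-85*(1-np.cos(t)),1),round(85*np.sin(t),1)) for t in a])"
```

```text
[430.7 287.8 156.9] [179.84   0.2  163.17] j [-0.43  0.43 -0.32  2.12  0.23  0.62  0.36] F [-1.4 -1.9 12. ] t 3.65 w 0.0
d [ 4.3 -0.1  2.9] a [ 0.15  0.2  -0.33]
6 [(np.float64(-0.0), np.float64(1.8)), (np.float64(-0.1), np.float64(3.6)), (np.float64(-0.2), np.float64(5.3)), (np.float64(-0.3), np.float64(7.1)), (np.float64(-0.5), np.float64(8.9))]
12 [(np.float64(-0.1), np.float64(3.6)), (np.float64(-0.3), np.float64(7.1)), (np.float64(-0.7), np.float64(10.7)), (np.float64(-1.2), np.float64(14.2)), (np.float64(-1.9), np.float64(17.7))]
18 [(np.float64(-0.2), np.float64(5.3)), (np.float64(-0.7), np.float64(10.7)), (np.float64(-1.5), np.float64(15.9)), (np.float64(-2.7), np.float64(21.1)), (np.float64(-4.2), np.float64(26.3))]
```

```bash
python3 - <<'E'
from h import *
import g
T=toolT();p,d=snap('wrist');s,ds=snap('scene')
a=cv2.resize(p[100:480,120:520],(400,380)); b=cv2.resize(s[180:340,400:600],(400,320))
o=np.zeros((380,800,3),np.uint8);o[:,:400]=a;o[:320,400:]=b
cv2.imwrite('pics/w2.png',o[:,:,::-1])
E
```

```text
(no output)
```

View pics/w2.png

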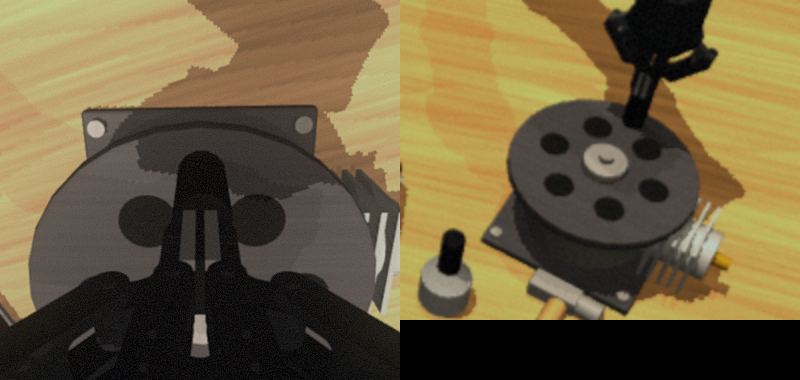

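```bash
python3 - <<'E'
from n import *
T=toolT();p,d=snap('wrist');P=cloud('wrist',d,np.ones((480,640),bool),T)
r,c=np.nonzero(d>0)
for (u,v) in [(320,255),(320,270),(320,285),(320,300),(310,320),(330,320),(310,340),(330,345),(320,360),(310,360)]:
    k=(abs(c-u)<3)&(abs(r-v)<3); print(u,v,np.median(P[k],0))
T0=np.array(vision.get_calibration('wrist')['T_tool_cam']);print(T0)
p,d=snap('scene');P=cloud('scene',d,np.ones((480,640),bool));r,c=np.nonzero(d>0)
for (u,v) in [(519,225),(518,230),(517,235),(516,240),(521,215),(522,210),(524,203)]:
    k=(abs(c-u)<2)&(abs(r-v)<2); print(u,v,np.median(P[k],0))
E
```

```text
320 255 [414.2 292.7 125.8]
320 270 [414.2 292.6 146.4]
320 285 [414.2 292.5 163. ]
320 300 [417.4 291.6 170.3]
310 320 [418.4 287.2 182.8]
330 320 [420.6 294.5 182.7]
310 340 [418.4 287.7 196.4]
330 345 [420.4 294.  199.4]
320 360 [419.6 290.7 208. ]
310 360 [418.8 287.7 207.8]
[[  -0.    -0.9   -0.3   84.4]
 [   1.    -0.    -0.    -0.3]
 [   0.    -0.3    0.9 -156.1]
 [   0.     0.     0.     1. ]]
519 225 [440.  283.1 184.2]
518 230 [440.3 284.5 167.6]
517 235 [439.7 286.3 148.9]
516 240 [439.8 287.8 132.2]
521 215 [440.5 280.  214.5]
522 210 [442.6 278.6 231.8]
524 203 [443.2 277.6 255.7]
```

```bash
python3 - <<'E'
from h import *
c=vision.get_calibration('wrist');T=np.linalg.inv(np.array(c['T_tool_cam']))
pts=np.array([[x,y,z] for y in (0,42.5) for x in (-11,11) for z in (-30,-15,0,9,22)],float)
q=cv2.projectPoints(pts,cv2.Rodrigues(T[:3,:3])[0],T[:3,3],np.array(c['K'],float),np.array(c['D'],float))[0].reshape(-1,2)
for a,b in zip(pts,q):print(a,b.round())
s=state();print(s['position'],s['grip_width'],s['grip_force'],s['contact_force'])
E
```

```text
[-11.   0. -30.] [321. 377.]
[-11.   0. -15.] [321. 354.]
[-11.   0.   0.] [321. 336.]
[-11.   0.   9.] [320. 326.]
[-11.   0.  22.] [320. 313.]
[ 11.   0. -30.] [321. 327.]
[ 11.   0. -15.] [321. 308.]
[11.  0.  0.] [321. 292.]
[11.  0.  9.] [320. 284.]
[11.  0. 22.] [320. 273.]
[-11.   42.5 -30. ] [430. 376.]
[-11.   42.5 -15. ] [421. 354.]
[-11.   42.5   0. ] [413. 335.]
[-11.   42.5   9. ] [409. 325.]
[-11.   42.5  22. ] [403. 313.]
[ 11.   42.5 -30. ] [436. 326.]
[ 11.   42.5 -15. ] [426. 308.]
[11.  42.5  0. ] [417. 292.]
[11.  42.5  9. ] [412. 284.]
[11.  42.5 22. ] [407. 273.]
[430.65777773 287.84608014 156.88240587] 0.0013694703496744283 5.71698626736179 [-1.39566555 -1.55816134 11.0626776 ]
```

The fingers shut on the knob's top. The real fingertips stand about 36 mm shorter than the text says: camera projection, depth and the 12 N contact all agree. I open, go lower and watch the force.

send_rows --moves '[{"dx": 0,"dy": 0,"dz": -20,"ax": 0,"ay": 0,"az": 0,"gripper": 1},{"dx": 4,"dy": 0,"dz": -20,"ax": 0,"ay": 0,"az": 0,"gripper": 1},{"dx": 4,"dy": 0,"dz": -20,"ax": 0,"ay": 0,"az": 0,"gripper": 1},{"dx": 4,"dy": 0,"dz": -20,"ax": 0,"ay": 0,"az": 0,"gripper": 1},{"dx": 4,"dy": 0,"dz": -20,"ax": 0,"ay": 0,"az": 0,"gripper": 1}]'

```text
clock: 4.35
position: [424.8, 287.9, 173.6]
eef_rot: [-3.141, -0.001, 2.848]
contact_force: [0.3, -0.0, -0.5]
grip_width: 0.845
grip_force: 0.0
```

send_rows --moves '[{"dx": 0,"dy": 0,"dz": 10,"ax": 0,"ay": 0,"az": 0,"gripper": 1},{"dx": 0,"dy": 0,"dz": 20,"ax": 0,"ay": 0,"az": 0,"gripper": 1},{"dx": 0,"dy": 0,"dz": 30,"ax": 0,"ay": 0,"az": 0,"gripper": 1},{"dx": 0,"dy": 0,"dz": 40,"ax": 0,"ay": 0,"az": 0,"gripper": 1},{"dx": 0,"dy": 0,"dz": 50,"ax": 0,"ay": 0,"az": 0,"gripper": 1}]'

```text
clock: 4.85
position: [424.9, 288.1, 122.8]
eef_rot: [-3.141, -0.001, 2.849]
contact_force: [-0.5, -0.9, 1.7]
grip_width: 0.999
grip_force: 0.0
```

```bash
python3 g.py 426.5 289 120 163.5; python3 - <<'E'
from n import *
T=toolT();p,d=snap('wrist','w3.png')
E
```

```text
[424.9 288.1 122.8] [-1.7996e+02 -4.0000e-02  1.6321e+02] j [-0.46  0.48 -0.29  2.15  0.26  0.54  0.33] F [-0.5 -0.9  1.7] t 4.85 w 1.0
d [-1.3  1.3  2.8] a [-0.04 -0.04 -0.29]
```

View pics/w3.png

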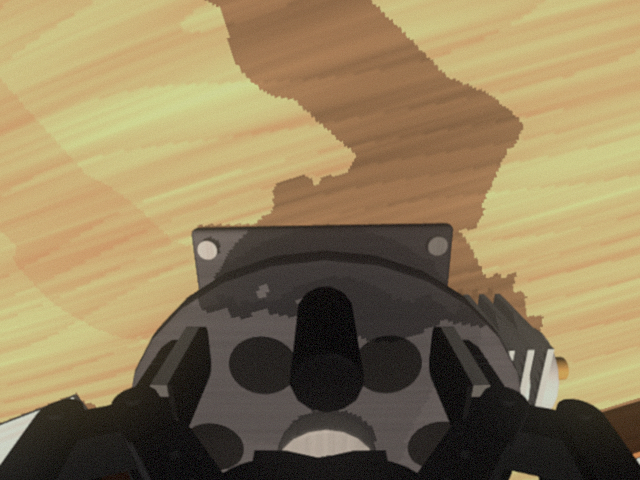

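The knob (327,350) now stands between the open pads, and there is no contact although the stated tips would already be below the wheel's top. I close.

send_rows --moves '[{"dx": -1,"dy": 0,"dz": 0,"ax": 0,"ay": 0,"az": 0,"gripper": -1},{"dx": -1,"dy": 0,"dz": 0,"ax": 0,"ay": 0,"az": 0,"gripper": -1},{"dx": -1,"dy": 0,"dz": 0,"ax": 0,"ay": 0,"az": 0,"gripper": -1},{"dx": -1,"dy": 0,"dz": 0,"ax": 0,"ay": 0,"az": 0,"gripper": -1},{"dx": -1,"dy": 0,"dz": 0,"ax": 0,"ay": 0,"az": 0,"gripper": -1}]'

```text
clock: 5.4
position: [426.7, 288.9, 124.9]
eef_rot: [3.139, 0.001, 2.849]
contact_force: [-0.8, 1.0, 3.6]
grip_width: 0.292
grip_force: 39.3
```

send_rows --moves '[{"dx": 0,"dy": 0,"dz": 0,"ax": 0,"ay": 0,"az": 0,"gripper": -1},{"dx": 0,"dy": 0,"dz": 0,"ax": 0,"ay": 0,"az": 0,"gripper": -1},{"dx": 0,"dy": 0,"dz": 0,"ax": 0,"ay": 0,"az": 0,"gripper": -1},{"dx": 0,"dy": 0,"dz": 0,"ax": 0,"ay": 0,"az": 0,"gripper": -1},{"dx": 0,"dy": 0,"dz": 0,"ax": 0,"ay": 0,"az": 0,"gripper": -1}]'

```text
clock: 5.9
position: [426.7, 288.9, 124.9]
eef_rot: [3.14, 0.001, 2.849]
contact_force: [0.1, 1.2, 5.3]
grip_width: 0.293
grip_force: 39.6
```

send_rows --moves '[{"dx": -0.1,"dy": 3.6,"dz": 0,"ax": 0,"ay": 0,"az": 2.4,"gripper": -1},{"dx": -0.3,"dy": 7.1,"dz": 0,"ax": 0,"ay": 0,"az": 4.8,"gripper": -1},{"dx": -0.7,"dy": 10.7,"dz": 0,"ax": 0,"ay": 0,"az": 7.2,"gripper": -1},{"dx": -1.2,"dy": 14.2,"dz": 0,"ax": 0,"ay": 0,"az": 9.6,"gripper": -1},{"dx": -1.9,"dy": 17.7,"dz": 0,"ax": 0,"ay": 0,"az": 12,"gripper": -1}]'

```text
clock: 6.4
position: [432.9, 304.9, 124.9]
eef_rot: [3.141, 0.0, 2.639]
contact_force: [-1.9, -0.7, 6.6]
grip_width: 0.289
grip_force: 39.8
```

```bash
cat > f.py <<'E'
from h import *
s=state();x,y,_=s['position'];H=np.array([508.5,265]);r=np.array([x,y])-H;a=np.degrees(np.arctan2(r[1],r[0]))
t=np.array([r[1],-r[0]])/np.linalg.norm(r);F=np.array(s['contact_force'])
print('ang',round(a,1),'r',round(np.linalg.norm(r),1),'turned rad',round(np.radians(163.7-a),3),'Ft',round(F[:2]@t,1),'Fr',round(F[:2]@r/np.linalg.norm(r),1),'Fz',round(F[2],1),'yaw',round(np.degrees(s['eef_rot'][2]),1),'w',round(s['grip_width'],2),'gf',round(s['grip_force'],1),'t',s['clock'],'j7',s['joint_pos'][6])
E
python3 f.py
```

```text
ang 152.2 r 85.5 turned rad 0.201 Ft -1.5 Fr 1.4 Fz 6.6 yaw 151.2 w 0.29 gf 39.8 t 6.4 j7 0.15956358000687393
```

Gripped, and it turns. Next come several identical arcs with the force read at each.

send_rows --moves '[{"dx": -0.1,"dy": 3.6,"dz": 0,"ax": 0,"ay": 0,"az": 2.4,"gripper": -1},{"dx": -0.3,"dy": 7.1,"dz": 0,"ax": 0,"ay": 0,"az": 4.8,"gripper": -1},{"dx": -0.7,"dy": 10.7,"dz": 0,"ax": 0,"ay": 0,"az": 7.2,"gripper": -1},{"dx": -1.2,"dy": 14.2,"dz": 0,"ax": 0,"ay": 0,"az": 9.6,"gripper": -1},{"dx": -1.9,"dy": 17.7,"dz": 0,"ax": 0,"ay": 0,"az": 12,"gripper": -1}]' --newtons 60

```text
clock: 6.9
position: [442.6, 319.7, 124.9]
eef_rot: [3.141, -0.0, 2.431]
contact_force: [-3.3, 0.9, 8.3]
grip_width: 0.293
grip_force: 58.4
```

```bash
python3 f.py
```

```text
ang 140.3 r 85.7 turned rad 0.409 Ft -1.4 Fr 3.1 Fz 8.3 yaw 139.3 w 0.29 gf 58.4 t 6.9 j7 -0.004006176890600231
```

send_rows --moves '[{"dx": -0.1,"dy": 3.6,"dz": 0,"ax": 0,"ay": 0,"az": 2.4,"gripper": -1},{"dx": -0.3,"dy": 7.1,"dz": 0,"ax": 0,"ay": 0,"az": 4.8,"gripper": -1},{"dx": -0.7,"dy": 10.7,"dz": 0,"ax": 0,"ay": 0,"az": 7.2,"gripper": -1},{"dx": -1.2,"dy": 14.2,"dz": 0,"ax": 0,"ay": 0,"az": 9.6,"gripper": -1},{"dx": -1.9,"dy": 17.7,"dz": 0,"ax": 0,"ay": 0,"az": 12,"gripper": -1}]'

```text
clock: 7.4
position: [455.1, 332.2, 125.0]
eef_rot: [-3.141, -0.001, 2.222]
contact_force: [-3.2, 1.0, 8.2]
grip_width: 0.285
grip_force: 58.4
```

```bash
python3 f.py
```

```text
ang 128.5 r 85.9 turned rad 0.615 Ft -1.8 Fr 2.8 Fz 8.2 yaw 127.3 w 0.29 gf 58.4 t 7.4 j7 -0.16095007208673207
```

send_rows --moves '[{"dx": -0.1,"dy": 3.6,"dz": 0,"ax": 0,"ay": 0,"az": 2.4,"gripper": -1},{"dx": -0.3,"dy": 7.1,"dz": 0,"ax": 0,"ay": 0,"az": 4.8,"gripper": -1},{"dx": -0.7,"dy": 10.7,"dz": 0,"ax": 0,"ay": 0,"az": 7.2,"gripper": -1},{"dx": -1.2,"dy": 14.2,"dz": 0,"ax": 0,"ay": 0,"az": 9.6,"gripper": -1},{"dx": -1.9,"dy": 17.7,"dz": 0,"ax": 0,"ay": 0,"az": 12,"gripper": -1}]'

```text
clock: 7.9
position: [469.8, 341.8, 125.0]
eef_rot: [-3.141, -0.001, 2.014]
contact_force: [-4.3, 1.0, 7.8]
grip_width: 0.286
grip_force: 58.5
```

```bash
python3 f.py
```

```text
ang 116.8 r 86.0 turned rad 0.819 Ft -3.4 Fr 2.8 Fz 7.8 yaw 115.4 w 0.29 gf 58.5 t 7.9 j7 -0.31213929838027155
```

send_rows --moves '[{"dx": -0.1,"dy": 3.6,"dz": 0,"ax": 0,"ay": 0,"az": 2.4,"gripper": -1},{"dx": -0.3,"dy": 7.1,"dz": 0,"ax": 0,"ay": 0,"az": 4.8,"gripper": -1},{"dx": -0.7,"dy": 10.7,"dz": 0,"ax": 0,"ay": 0,"az": 7.2,"gripper": -1},{"dx": -1.2,"dy": 14.2,"dz": 0,"ax": 0,"ay": 0,"az": 9.6,"gripper": -1},{"dx": -1.9,"dy": 17.7,"dz": 0,"ax": 0,"ay": 0,"az": 12,"gripper": -1}]'

```text
clock: 8.4
position: [486.1, 348.2, 125.0]
eef_rot: [-3.14, -0.002, 1.805]
contact_force: [-5.1, 1.1, 8.4]
grip_width: 0.288
grip_force: 58.5
```

```bash
python3 f.py
```

```text
ang 105.1 r 86.2 turned rad 1.023 Ft -4.6 Fr 2.4 Fz 8.4 yaw 103.4 w 0.29 gf 58.5 t 8.4 j7 -0.45851974502938586
```

send_rows --moves '[{"dx": -0.1,"dy": 3.6,"dz": 0,"ax": 0,"ay": 0,"az": 2.4,"gripper": -1},{"dx": -0.3,"dy": 7.1,"dz": 0,"ax": 0,"ay": 0,"az": 4.8,"gripper": -1},{"dx": -0.7,"dy": 10.7,"dz": 0,"ax": 0,"ay": 0,"az": 7.2,"gripper": -1},{"dx": -1.2,"dy": 14.2,"dz": 0,"ax": 0,"ay": 0,"az": 9.6,"gripper": -1},{"dx": -1.9,"dy": 17.7,"dz": 0,"ax": 0,"ay": 0,"az": 12,"gripper": -1}]'

```text
clock: 8.9
position: [503.4, 351.1, 125.0]
eef_rot: [-3.139, -0.002, 1.597]
contact_force: [-6.1, 2.9, 8.1]
grip_width: 0.286
grip_force: 58.5
```

```bash
python3 f.py
```

```text
ang 93.4 r 86.3 turned rad 1.227 Ft -6.0 Fr 3.2 Fz 8.1 yaw 91.5 w 0.29 gf 58.5 t 8.9 j7 -0.6011844713312332
```

send_rows --moves '[{"dx": -0.1,"dy": 3.6,"dz": 0,"ax": 0,"ay": 0,"az": 2.4,"gripper": -1},{"dx": -0.3,"dy": 7.1,"dz": 0,"ax": 0,"ay": 0,"az": 4.8,"gripper": -1},{"dx": -0.7,"dy": 10.7,"dz": 0,"ax": 0,"ay": 0,"az": 7.2,"gripper": -1},{"dx": -1.2,"dy": 14.2,"dz": 0,"ax": 0,"ay": 0,"az": 9.6,"gripper": -1},{"dx": -1.9,"dy": 17.7,"dz": 0,"ax": 0,"ay": 0,"az": 12,"gripper": -1}]'

```text
clock: 9.4
position: [521.0, 350.4, 125.0]
eef_rot: [-3.138, -0.002, 1.388]
contact_force: [-6.4, 3.6, 7.7]
grip_width: 0.291
grip_force: 58.5
```

```bash
python3 f.py
```

```text
ang 81.7 r 86.3 turned rad 1.431 Ft -6.9 Fr 2.6 Fz 7.7 yaw 79.5 w 0.29 gf 58.5 t 9.4 j7 -0.7409898368435417
```

send_rows --moves '[{"dx": -0.1,"dy": 3.6,"dz": 0,"ax": 0,"ay": 0,"az": 2.4,"gripper": -1},{"dx": -0.3,"dy": 7.1,"dz": 0,"ax": 0,"ay": 0,"az": 4.8,"gripper": -1},{"dx": -0.7,"dy": 10.7,"dz": 0,"ax": 0,"ay": 0,"az": 7.2,"gripper": -1},{"dx": -1.2,"dy": 14.2,"dz": 0,"ax": 0,"ay": 0,"az": 9.6,"gripper": -1},{"dx": -1.9,"dy": 17.7,"dz": 0,"ax": 0,"ay": 0,"az": 12,"gripper": -1}]'

```text
clock: 9.9
position: [538.3, 346.0, 125.0]
eef_rot: [-3.138, -0.003, 1.179]
contact_force: [-5.2, 5.3, 7.5]
grip_width: 0.284
grip_force: 58.5
```

```bash
python3 f.py
```

```text
ang 69.8 r 86.3 turned rad 1.638 Ft -6.7 Fr 3.2 Fz 7.5 yaw 67.6 w 0.28 gf 58.5 t 9.9 j7 -0.8788225598862224
```

send_rows --moves '[{"dx": -0.1,"dy": 3.6,"dz": 0,"ax": 0,"ay": 0,"az": 2.4,"gripper": -1},{"dx": -0.3,"dy": 7.1,"dz": 0,"ax": 0,"ay": 0,"az": 4.8,"gripper": -1},{"dx": -0.7,"dy": 10.7,"dz": 0,"ax": 0,"ay": 0,"az": 7.2,"gripper": -1},{"dx": -1.2,"dy": 14.2,"dz": 0,"ax": 0,"ay": 0,"az": 9.6,"gripper": -1},{"dx": -1.9,"dy": 17.7,"dz": 0,"ax": 0,"ay": 0,"az": 12,"gripper": -1}]'

```text
clock: 10.4
position: [554.5, 338.0, 125.0]
eef_rot: [-3.138, -0.003, 0.969]
contact_force: [-5.0, 6.4, 6.6]
grip_width: 0.282
grip_force: 58.4
```

```bash
python3 f.py
```

```text
ang 57.8 r 86.2 turned rad 1.848 Ft -7.6 Fr 2.8 Fz 6.6 yaw 55.5 w 0.28 gf 58.4 t 10.4 j7 -1.0154060453770135
```

send_rows --moves '[{"dx": 0,"dy": 1.8,"dz": 0,"ax": 0,"ay": 0,"az": 1.2,"gripper": -1},{"dx": -0.1,"dy": 3.6,"dz": 0,"ax": 0,"ay": 0,"az": 2.4,"gripper": -1},{"dx": -0.2,"dy": 5.3,"dz": 0,"ax": 0,"ay": 0,"az": 3.6,"gripper": -1},{"dx": -0.3,"dy": 7.1,"dz": 0,"ax": 0,"ay": 0,"az": 4.8,"gripper": -1},{"dx": -0.5,"dy": 8.9,"dz": 0,"ax": 0,"ay": 0,"az": 6,"gripper": -1}]'

```text
clock: 10.9
position: [562.0, 332.7, 125.0]
eef_rot: [-3.138, -0.004, 0.864]
contact_force: [-2.7, 5.8, 5.3]
grip_width: 0.288
grip_force: 58.5
```

```bash
python3 f.py
```

```text
ang 51.7 r 86.3 turned rad 1.955 Ft -5.7 Fr 2.9 Fz 5.3 yaw 49.5 w 0.29 gf 58.5 t 10.9 j7 -1.0828782790827391
```

send_rows --moves '[{"dx": 0,"dy": 1.8,"dz": 0,"ax": 0,"ay": 0,"az": 1.2,"gripper": -1},{"dx": -0.1,"dy": 3.6,"dz": 0,"ax": 0,"ay": 0,"az": 2.4,"gripper": -1},{"dx": -0.2,"dy": 5.3,"dz": 0,"ax": 0,"ay": 0,"az": 3.6,"gripper": -1},{"dx": -0.3,"dy": 7.1,"dz": 0,"ax": 0,"ay": 0,"az": 4.8,"gripper": -1},{"dx": -0.5,"dy": 8.9,"dz": 0,"ax": 0,"ay": 0,"az": 6,"gripper": -1}]'

```text
clock: 11.4
position: [568.9, 326.5, 125.0]
eef_rot: [-3.138, -0.004, 0.759]
contact_force: [-3.5, 7.1, 5.0]
grip_width: 0.291
grip_force: 58.5
```

```bash
python3 f.py
```

```text
ang 45.5 r 86.2 turned rad 2.062 Ft -7.5 Fr 2.6 Fz 5.0 yaw 43.5 w 0.29 gf 58.5 t 11.4 j7 -1.1506842039152956
```

send_rows --moves '[{"dx": 0,"dy": 1.8,"dz": 0,"ax": 0,"ay": 0,"az": 1.2,"gripper": -1},{"dx": -0.1,"dy": 3.6,"dz": 0,"ax": 0,"ay": 0,"az": 2.4,"gripper": -1},{"dx": -0.2,"dy": 5.3,"dz": 0,"ax": 0,"ay": 0,"az": 3.6,"gripper": -1},{"dx": -0.3,"dy": 7.1,"dz": 0,"ax": 0,"ay": 0,"az": 4.8,"gripper": -1},{"dx": -0.5,"dy": 8.9,"dz": 0,"ax": 0,"ay": 0,"az": 6,"gripper": -1}]'

```text
clock: 11.9
position: [575.2, 319.6, 125.0]
eef_rot: [-3.138, -0.004, 0.653]
contact_force: [-1.0, 7.6, 4.4]
grip_width: 0.285
grip_force: 58.5
```

```bash
python3 f.py
```

```text
ang 39.3 r 86.2 turned rad 2.171 Ft -6.5 Fr 4.0 Fz 4.4 yaw 37.4 w 0.28 gf 58.5 t 11.9 j7 -1.218381246354329
```

send_rows --moves '[{"dx": 0,"dy": 0,"dz": 0,"ax": 0,"ay": 0,"az": 0,"gripper": 0},{"dx": 0,"dy": 0,"dz": 0,"ax": 0,"ay": 0,"az": 0,"gripper": 0},{"dx": 0,"dy": 0,"dz": 0,"ax": 0,"ay": 0,"az": 0,"gripper": 0},{"dx": 0,"dy": 0,"dz": 0,"ax": 0,"ay": 0,"az": 0,"gripper": 0},{"dx": 0,"dy": 0,"dz": 0,"ax": 0,"ay": 0,"az": 0,"gripper": 0}]'

```text
clock: 12.4
position: [574.2, 315.7, 123.6]
eef_rot: [-3.14, 0.001, 0.65]
contact_force: [-2.1, 5.3, -0.6]
grip_width: 0.5
grip_force: 2.6
```

```bash
python3 f.py; cat > k.py <<'E'
from n import *
def knob(H=(508.5,265)):
    for cam in ('scene','wrist'):
        T=toolT();p,d=snap(cam);P,C=seg(cam,p,d) if cam=='scene' else (cloud('wrist',d,np.ones((480,640),bool),T),None)
        if cam=='scene': m=inb(P,(400,620,150,380),145,178)&(np.hypot(P[:,0]-H[0],P[:,1]-H[1])>60)&(np.hypot(P[:,0]-H[0],P[:,1]-H[1])<110)
        else: m=inb(P,(400,620,150,380),155,176)&(np.hypot(P[:,0]-H[0],P[:,1]-H[1])>60)&(np.hypot(P[:,0]-H[0],P[:,1]-H[1])<110)
        Q=P[m]
        if len(Q)>5:
            c=rect(Q);print(cam,len(Q),c[0],c[1],'ang',np.degrees(np.arctan2(c[0][1]-H[1],c[0][0]-H[0])))
if __name__=='__main__': knob()
E
python3 k.py
```

```text
ang 37.6 r 83.0 turned rad 2.2 Ft -5.5 Fr 1.6 Fz -0.6 yaw 37.2 w 0.5 gf 2.6 t 12.4 j7 -1.2182720951745918
scene 307 [578.4 315.8] [28.6 73.2] ang 36.004060480557996
wrist 8230 [575.4 316.9] [27.4 70.3] ang 37.816381100312775
```

The wheel springs back against one finger (5.5 N), so it is still on the falling side. I re-grip and go on.

send_rows --moves '[{"dx": 0,"dy": 0,"dz": 0,"ax": 0,"ay": 0,"az": 0,"gripper": -1},{"dx": 0,"dy": 0,"dz": 0,"ax": 0,"ay": 0,"az": 0,"gripper": -1},{"dx": 0,"dy": 0,"dz": 0,"ax": 0,"ay": 0,"az": 0,"gripper": -1},{"dx": 0,"dy": 0,"dz": 0,"ax": 0,"ay": 0,"az": 0,"gripper": -1},{"dx": 0,"dy": 0,"dz": 0,"ax": 0,"ay": 0,"az": 0,"gripper": -1}]'

```text
clock: 13.0
position: [574.0, 318.0, 124.9]
eef_rot: [-3.137, -0.001, 0.65]
contact_force: [-4.3, 6.8, 5.8]
grip_width: 0.281
grip_force: 58.6
```

```bash
python3 f.py
```

```text
ang 39.0 r 84.3 turned rad 2.176 Ft -8.0 Fr 0.9 Fz 5.8 yaw 37.3 w 0.28 gf 58.6 t 13.0 j7 -1.2186830343196966
```

send_rows --moves '[{"dx": -0.1,"dy": 3.6,"dz": 0,"ax": 0,"ay": 0,"az": 2.4,"gripper": -1},{"dx": -0.3,"dy": 7.1,"dz": 0,"ax": 0,"ay": 0,"az": 4.8,"gripper": -1},{"dx": -0.7,"dy": 10.7,"dz": 0,"ax": 0,"ay": 0,"az": 7.2,"gripper": -1},{"dx": -1.2,"dy": 14.2,"dz": 0,"ax": 0,"ay": 0,"az": 9.6,"gripper": -1},{"dx": -1.9,"dy": 17.7,"dz": 0,"ax": 0,"ay": 0,"az": 12,"gripper": -1}]'

```text
clock: 13.5
position: [583.7, 302.7, 125.0]
eef_rot: [-3.137, -0.001, 0.438]
contact_force: [-3.5, 7.0, 4.1]
grip_width: 0.285
grip_force: 58.7
```

```bash
python3 f.py
```

```text
ang 26.6 r 84.1 turned rad 2.392 Ft -7.8 Fr 0.1 Fz 4.1 yaw 25.1 w 0.29 gf 58.7 t 13.5 j7 -1.3545580465530807
```

send_rows --moves '[{"dx": 0,"dy": 0,"dz": 0,"ax": 0,"ay": 0,"az": 0,"gripper": 0},{"dx": 0,"dy": 0,"dz": 0,"ax": 0,"ay": 0,"az": 0,"gripper": 0},{"dx": 0,"dy": 0,"dz": 0,"ax": 0,"ay": 0,"az": 0,"gripper": 0},{"dx": 0,"dy": 0,"dz": 0,"ax": 0,"ay": 0,"az": 0,"gripper": 0},{"dx": 0,"dy": 0,"dz": 0,"ax": 0,"ay": 0,"az": 0,"gripper": 0}]'

```text
clock: 14.0
position: [584.8, 298.5, 123.9]
eef_rot: [3.141, 0.0, 0.439]
contact_force: [-0.4, -0.9, 0.2]
grip_width: 0.498
grip_force: 0.0
```

```bash
python3 f.py; python3 k.py
```

```text
ang 23.7 r 83.3 turned rad 2.443 Ft 0.6 Fr -0.8 Fz 0.2 yaw 25.2 w 0.5 gf 0.0 t 14.0 j7 -1.3521229815861886
scene 347 [589.8 298. ] [28.8 69.7] ang 22.094090993231024
wrist 8308 [586.1 299.6] [27.3 70.3] ang 24.02838013713227
```

It now stays free of the pads. To centre it in the slack spot I probe 9° further and release again.

send_rows --moves '[{"dx": 0,"dy": 0,"dz": 0,"ax": 0,"ay": 0,"az": 0,"gripper": -1},{"dx": 0,"dy": 0,"dz": 0,"ax": 0,"ay": 0,"az": 0,"gripper": -1},{"dx": 0,"dy": 0,"dz": 0,"ax": 0,"ay": 0,"az": 0,"gripper": -1},{"dx": 0,"dy": 0,"dz": 0,"ax": 0,"ay": 0,"az": 0,"gripper": -1},{"dx": 0,"dy": 0,"dz": 0,"ax": 0,"ay": 0,"az": 0,"gripper": -1}]'

```text
clock: 14.6
position: [584.6, 299.9, 124.4]
eef_rot: [-3.141, -0.0, 0.44]
contact_force: [-2.0, 1.7, 4.6]
grip_width: 0.286
grip_force: 58.8
```

```bash
python3 f.py
```

```text
ang 24.6 r 83.7 turned rad 2.427 Ft -2.4 Fr -1.1 Fz 4.6 yaw 25.2 w 0.29 gf 58.8 t 14.6 j7 -1.3523583667878605
```

send_rows --moves '[{"dx": -0.1,"dy": 2.7,"dz": 0,"ax": 0,"ay": 0,"az": 1.8,"gripper": -1},{"dx": -0.2,"dy": 5.4,"dz": 0,"ax": 0,"ay": 0,"az": 3.6,"gripper": -1},{"dx": -0.4,"dy": 8,"dz": 0,"ax": 0,"ay": 0,"az": 5.4,"gripper": -1},{"dx": -0.7,"dy": 10.7,"dz": 0,"ax": 0,"ay": 0,"az": 7.2,"gripper": -1},{"dx": -1,"dy": 13.3,"dz": 0,"ax": 0,"ay": 0,"az": 9,"gripper": -1}]'

```text
clock: 15.1
position: [589.1, 286.8, 124.4]
eef_rot: [-3.141, 0.001, 0.279]
contact_force: [-3.8, 1.4, 5.7]
grip_width: 0.29
grip_force: 59.4
```

```bash
python3 f.py
```

```text
ang 15.2 r 83.5 turned rad 2.593 Ft -2.3 Fr -3.3 Fz 5.7 yaw 16.0 w 0.29 gf 59.4 t 15.1 j7 -1.4552170789783692
```

send_rows --moves '[{"dx": 0,"dy": 0,"dz": 0,"ax": 0,"ay": 0,"az": 0,"gripper": 0},{"dx": 0,"dy": 0,"dz": 0,"ax": 0,"ay": 0,"az": 0,"gripper": 0},{"dx": 0,"dy": 0,"dz": 0,"ax": 0,"ay": 0,"az": 0,"gripper": 0},{"dx": 0,"dy": 0,"dz": 0,"ax": 0,"ay": 0,"az": 0,"gripper": 0},{"dx": 0,"dy": 0,"dz": 0,"ax": 0,"ay": 0,"az": 0,"gripper": 0}]'

```text
clock: 15.6
position: [589.2, 282.7, 123.3]
eef_rot: [3.137, 0.003, 0.28]
contact_force: [-1.1, -6.0, -0.0]
grip_width: 0.5
grip_force: 2.6
```

```bash
python3 f.py; python3 k.py
```

```text
ang 12.4 r 82.6 turned rad 2.641 Ft 5.6 Fr -2.4 Fz -0.0 yaw 16.1 w 0.5 gf 2.6 t 15.6 j7 -1.4525584752556822
scene 316 [592.8 281.5] [27.5 69.9] ang 11.102254180678203
wrist 8484 [590.5 283.4] [27.1 70.2] ang 12.65435223810293
```

At 39° it springs back and at 15° it is driven on, with equal forces, so the slack spot's middle is at about 26°. I turn it back there.

send_rows --moves '[{"dx": 0,"dy": 0,"dz": 0,"ax": 0,"ay": 0,"az": 0,"gripper": -1},{"dx": 0,"dy": 0,"dz": 0,"ax": 0,"ay": 0,"az": 0,"gripper": -1},{"dx": 0,"dy": 0,"dz": 0,"ax": 0,"ay": 0,"az": 0,"gripper": -1},{"dx": 0,"dy": 0,"dz": 0,"ax": 0,"ay": 0,"az": 0,"gripper": -1},{"dx": 0,"dy": 0,"dz": 0,"ax": 0,"ay": 0,"az": 0,"gripper": -1}]'

```text
clock: 16.2
position: [591.7, 280.3, 125.0]
eef_rot: [3.135, -0.001, 0.279]
contact_force: [0.6, -8.8, 5.7]
grip_width: 0.286
grip_force: 58.6
```

send_rows --moves '[{"dx": -0.1,"dy": -3.6,"dz": 0,"ax": 0,"ay": 0,"az": -2.4,"gripper": -1},{"dx": -0.3,"dy": -7.1,"dz": 0,"ax": 0,"ay": 0,"az": -4.8,"gripper": -1},{"dx": -0.7,"dy": -10.7,"dz": 0,"ax": 0,"ay": 0,"az": -7.2,"gripper": -1},{"dx": -1.2,"dy": -14.2,"dz": 0,"ax": 0,"ay": 0,"az": -9.6,"gripper": -1},{"dx": -1.9,"dy": -17.7,"dz": 0,"ax": 0,"ay": 0,"az": -12,"gripper": -1}]'

```text
clock: 16.7
position: [586.8, 297.8, 125.0]
eef_rot: [3.134, -0.003, 0.492]
contact_force: [5.1, -8.5, 2.2]
grip_width: 0.287
grip_force: 58.6
```

```bash
python3 f.py
```

```text
ang 22.8 r 84.9 turned rad 2.46 Ft 9.8 Fr 1.4 Fz 2.2 yaw 28.2 w 0.29 gf 58.6 t 16.7 j7 -1.3165791432338514
```

send_rows --moves '[{"dx": 0,"dy": 0,"dz": 0,"ax": 0,"ay": 0,"az": 0,"gripper": 0},{"dx": 0,"dy": 0,"dz": 0,"ax": 0,"ay": 0,"az": 0,"gripper": 0},{"dx": 0,"dy": 0,"dz": 0,"ax": 0,"ay": 0,"az": 0,"gripper": 0},{"dx": 0,"dy": 0,"dz": 0,"ax": 0,"ay": 0,"az": 0,"gripper": 0},{"dx": 0,"dy": 0,"dz": 0,"ax": 0,"ay": 0,"az": 0,"gripper": 1}]'

```text
clock: 17.2
position: [582.4, 303.7, 124.0]
eef_rot: [-3.141, 0.0, 0.493]
contact_force: [0.6, 0.5, -0.3]
grip_width: 0.651
grip_force: 0.0
```

```bash
python3 f.py; python3 k.py
```

```text
ang 27.6 r 83.4 turned rad 2.375 Ft -0.2 Fr 0.8 Fz -0.3 yaw 28.2 w 0.65 gf 0.0 t 17.2 j7 -1.3188761664787236
scene 342 [585.3 304.1] [27.4 85.5] ang 26.986050699579785
wrist 8999 [583.6 304.4] [26.9 91.2] ang 27.70610153369358
```

send_rows --moves '[{"dx": 0,"dy": 0,"dz": 0,"ax": 0,"ay": 0,"az": 0,"gripper": 1},{"dx": 0,"dy": 0,"dz": 0,"ax": 0,"ay": 0,"az": 0,"gripper": 1},{"dx": 0,"dy": 0,"dz": -40,"ax": 0,"ay": 0,"az": 0,"gripper": 1},{"dx": 0,"dy": 0,"dz": -90,"ax": 0,"ay": 0,"az": 0,"gripper": 1},{"dx": 0,"dy": 0,"dz": -136,"ax": 0,"ay": 0,"az": 0,"gripper": 1}]'

```text
clock: 17.8
position: [582.5, 303.0, 261.6]
eef_rot: [3.141, 0.001, 0.492]
contact_force: [1.2, -0.4, -0.9]
grip_width: 0.999
grip_force: 0.0
```

```bash
python3 k.py; python3 g.py 555 -20 260 7.5
```

```text
scene 175 [589.3 297.2] [25.1 27.2] ang 21.739816109627533
wrist 1134 [587.3 299.1] [25.1 24.8] ang 23.41657951931284
[587.6 304.5 267.8] [-179.99   -0.83   28.17] j [-0.85  0.49  0.45  1.74 -0.25  0.96 -1.39] F [0.8 0.6 0.4] t 17.9 w 1.0
d [-182.   270.7    5.1] a [-0.16 -0.82 20.67]
```

send_rows --moves '[{"dx": -30,"dy": 38,"dz": 0,"ax": 0,"ay": 0,"az": 4,"gripper": 1},{"dx": -60,"dy": 76,"dz": 0,"ax": 0,"ay": 0,"az": 8,"gripper": 1},{"dx": -90,"dy": 116,"dz": 0,"ax": 0,"ay": 0,"az": 12,"gripper": 1},{"dx": -120,"dy": 156,"dz": 0,"ax": 0,"ay": 0,"az": 16,"gripper": 1},{"dx": -146,"dy": 195,"dz": 0,"ax": 0,"ay": -0.8,"az": 20.6,"gripper": 1}]'

```text
clock: 18.4
position: [544.5, 60.0, 259.9]
eef_rot: [3.139, 0.015, 0.129]
contact_force: [1.6, -0.1, 0.2]
grip_width: 1.002
grip_force: 0.0
```

```bash
python3 - <<'E'
from n import *
import g
T=toolT();p,d=snap('wrist','w4.png')
P=cloud('wrist',d,np.ones((480,640),bool),T);C=p.reshape(-1,3)[(d>0).ravel()].astype(int)
Q=P[inb(P,(470,660,-20,70),40,56)];print('handle top',len(Q),rect(Q))
Q=P[inb(P,(440,700,-200,90),1,11)&(C.min(1)>110)&(C.max(1)-C.min(1)<60)];print('plate',len(Q),rect(Q))
for n in ('plate_tip','plate_handle'):
    for o in place_of('wrist',n)[:2]: q=px(o['location']);print(n,round(o['conf'],2),q,at_z('wrist',[q],2.5 if 'tip' in n else 30,T)[0])
E
python3 g.py 565 29.5 4 7.5
```

```text
handle top 2150 (array([590.3,  22.3]), array([139.4,  46.1]), 0.02823675610125065)
plate 15892 (array([574.3, -44.7]), array([120.2, 171.3]), 7.220466136932373)
plate_tip 0.67 [498.624, 177.984] [ 587.4 -128.3    2.5]
plate_handle 0.62 [351.168, 181.296] [567.1  30.9  30. ]
[545.6  57.9 260.3] [179.79   0.78   7.15] j [-0.64  0.37  0.59  1.97 -0.26  0.89 -1.36] F [ 0.7  0.4 -0.4] t 18.55 w 1.0
d [ 19.2  29.7 256.2] a [ 0.2   0.78 -0.35]
```

View pics/w4.png

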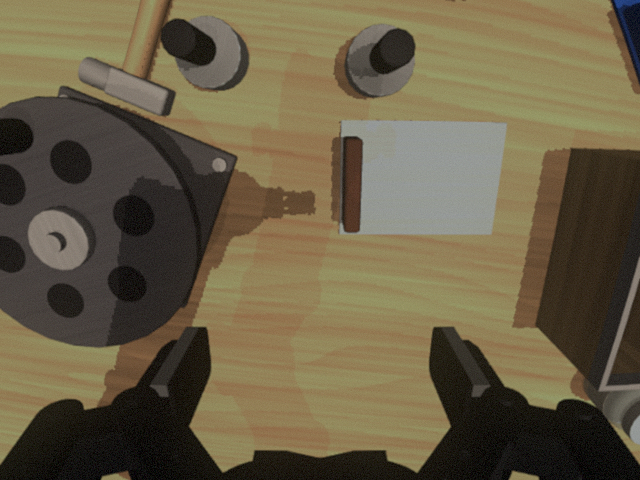

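Handle at (352,183), plate to (500,180), nothing in the way. I grip the handle.

send_rows --moves '[{"dx": 19,"dy": 29,"dz": 50,"ax": 0.2,"ay": 0.8,"az": -0.3,"gripper": 1},{"dx": 19,"dy": 29,"dz": 100,"ax": 0.2,"ay": 0.8,"az": -0.3,"gripper": 1},{"dx": 19,"dy": 29,"dz": 150,"ax": 0.2,"ay": 0.8,"az": -0.3,"gripper": 1},{"dx": 19,"dy": 29,"dz": 195,"ax": 0.2,"ay": 0.8,"az": -0.3,"gripper": 1},{"dx": 19,"dy": 29,"dz": 210,"ax": 0.2,"ay": 0.8,"az": -0.3,"gripper": 1}]'

```text
clock: 19.05
position: [562.9, 37.2, 45.1]
eef_rot: [-3.139, 0.007, 0.14]
contact_force: [0.5, 0.5, 0.2]
grip_width: 0.997
grip_force: 0.0
```

```bash
python3 g.py 565 29.7 2 7.3
```

```text
[562.9  37.2  45.1] [-179.85    0.41    8.04] j [-0.4   0.68  0.36  2.09 -0.52  0.47 -1.08] F [0.5 0.5 0.2] t 19.05 w 1.0
d [ 1.3  7.8 43. ] a [-0.15  0.41  0.74]
```

send_rows --moves '[{"dx": 0,"dy": 1,"dz": 10,"ax": 0,"ay": 0,"az": 0,"gripper": 1},{"dx": 0,"dy": 1,"dz": 24,"ax": 0,"ay": 0,"az": 0,"gripper": 1},{"dx": 0,"dy": 1,"dz": 36,"ax": 0,"ay": 0,"az": 0,"gripper": 1},{"dx": 0,"dy": 1,"dz": 44,"ax": 0,"ay": 0,"az": 0,"gripper": 1},{"dx": 0,"dy": 1,"dz": 44,"ax": 0,"ay": 0,"az": 0,"gripper": 1}]'

```text
clock: 19.55
position: [566.1, 34.5, 5.5]
eef_rot: [-3.14, 0.0, 0.138]
contact_force: [-0.1, -0.5, 0.1]
grip_width: 1.002
grip_force: 0.0
```

```bash
python3 g.py 565 29.7 2 7.3
```

```text
[566.1  34.5   5.5] [-1.7992e+02  1.0000e-02  7.9200e+00] j [-0.35  0.74  0.29  2.09 -0.55  0.38 -1.04] F [-0.1 -0.5  0.1] t 19.55 w 1.0
d [-1.7  4.6  3.5] a [-0.08  0.01  0.62]
```

send_rows --moves '[{"dx": -2,"dy": 4,"dz": 2,"ax": 0,"ay": 0,"az": 0.5,"gripper": 1},{"dx": -2,"dy": 4,"dz": 2,"ax": 0,"ay": 0,"az": 0.5,"gripper": -1},{"dx": -2,"dy": 4,"dz": 2,"ax": 0,"ay": 0,"az": 0.5,"gripper": -1},{"dx": -2,"dy": 4,"dz": 2,"ax": 0,"ay": 0,"az": 0.5,"gripper": -1},{"dx": -2,"dy": 4,"dz": 2,"ax": 0,"ay": 0,"az": 0.5,"gripper": -1}]' --newtons 80

```text
clock: 20.05
position: [565.0, 30.2, 4.2]
eef_rot: [-3.14, -0.001, 0.129]
contact_force: [-0.3, 0.0, 0.5]
grip_width: 0.33
grip_force: 0.0
```

send_rows --moves '[{"dx": 0,"dy": 0,"dz": 0,"ax": 0,"ay": 0,"az": 0,"gripper": -1},{"dx": 0,"dy": 0,"dz": 0,"ax": 0,"ay": 0,"az": 0,"gripper": -1},{"dx": 0,"dy": 0,"dz": 0,"ax": 0,"ay": 0,"az": 0,"gripper": -1},{"dx": 0,"dy": 0,"dz": 0,"ax": 0,"ay": 0,"az": 0,"gripper": -1},{"dx": 0,"dy": 0,"dz": 0,"ax": 0,"ay": 0,"az": 0,"gripper": -1}]'

```text
clock: 20.55
position: [564.9, 30.3, 4.3]
eef_rot: [-3.14, -0.001, 0.129]
contact_force: [-0.4, 1.3, 6.0]
grip_width: 0.177
grip_force: 78.7
```

send_rows --moves '[{"dx": -5,"dy": 0,"dz": 0,"ax": 0,"ay": 0,"az": 0,"gripper": -1},{"dx": -14,"dy": 0,"dz": 0,"ax": 0,"ay": 0,"az": 0,"gripper": -1},{"dx": -24,"dy": 0,"dz": 0,"ax": 0,"ay": 0,"az": 0,"gripper": -1},{"dx": -32,"dy": 0,"dz": 0,"ax": 0,"ay": 0,"az": 0,"gripper": -1},{"dx": -36,"dy": 0,"dz": 0,"ax": 0,"ay": 0,"az": 0,"gripper": -1}]'

```text
clock: 21.05
position: [528.9, 25.0, 4.3]
eef_rot: [-3.141, -0.002, 0.129]
contact_force: [4.6, -0.7, 5.6]
grip_width: 0.175
grip_force: 78.9
```

```bash
python3 g.py 494.5 20.5 2 7.5
```

```text
[528.9  25.    4.3] [-1.7997e+02 -9.0000e-02  7.3900e+00] j [-0.32  0.72  0.26  2.18 -0.58  0.31 -1.01] F [ 4.6 -0.7  5.6] t 21.05 w 0.18
d [-34.7   0.1   2.2] a [-0.03 -0.09 -0.11]
```

send_rows --moves '[{"dx": -5,"dy": 0,"dz": 0,"ax": 0,"ay": 0,"az": 0,"gripper": -1},{"dx": -14,"dy": 0,"dz": 0,"ax": 0,"ay": 0,"az": 0,"gripper": -1},{"dx": -24,"dy": 0,"dz": 0,"ax": 0,"ay": 0,"az": 0,"gripper": -1},{"dx": -32,"dy": 0,"dz": 0,"ax": 0,"ay": 0,"az": 0,"gripper": -1},{"dx": -34.7,"dy": 0,"dz": 0,"ax": 0,"ay": 0,"az": -0.1,"gripper": -1}]'

```text
clock: 21.55
position: [494.9, 20.7, 4.2]
eef_rot: [-3.141, -0.002, 0.131]
contact_force: [6.3, 0.4, 5.3]
grip_width: 0.175
grip_force: 79.1
```

send_rows --moves '[{"dx": 0,"dy": 0,"dz": 0,"ax": 0,"ay": 0,"az": 0,"gripper": 1},{"dx": 0,"dy": 0,"dz": 0,"ax": 0,"ay": 0,"az": 0,"gripper": 1},{"dx": 0,"dy": 0,"dz": 0,"ax": 0,"ay": 0,"az": 0,"gripper": 1},{"dx": 0,"dy": 0,"dz": 0,"ax": 0,"ay": 0,"az": 0,"gripper": 1},{"dx": 0,"dy": 0,"dz": 0,"ax": 0,"ay": 0,"az": 0,"gripper": 1}]'

```text
clock: 22.05
position: [494.0, 20.9, 3.7]
eef_rot: [-3.14, 0.001, 0.131]
contact_force: [-0.4, 0.7, -1.2]
grip_width: 0.992
grip_force: 0.0
```

send_rows --moves '[{"dx": 0,"dy": 0,"dz": -48,"ax": 0,"ay": 0,"az": 0,"gripper": 1},{"dx": 0,"dy": 0,"dz": -96,"ax": 0,"ay": 0,"az": 0,"gripper": 1},{"dx": 0,"dy": 0,"dz": -144,"ax": 0,"ay": 0,"az": 0,"gripper": -1},{"dx": 0,"dy": 48,"dz": -190,"ax": 0,"ay": 0,"az": 0,"gripper": -1},{"dx": 10,"dy": 96,"dz": -200,"ax": 0,"ay": 0,"az": 0,"gripper": -1}]'

```text
clock: 22.55
position: [513.6, -58.2, 201.8]
eef_rot: [-3.139, -0.003, 0.137]
contact_force: [0.6, -0.3, -0.1]
grip_width: 0.514
grip_force: 0.0
```

```bash
cat > pl.py <<'E'
from n import *
def plate(cams=('wrist',)):
    for cam in cams:
        T=toolT();p,d=snap(cam);P=cloud(cam,d,np.ones((480,640),bool),T);C=p.reshape(-1,3)[(d>0).ravel()].astype(int)
        Q=P[inb(P,(380,700,-190,70),1,11)&(C.min(1)>110)&(C.max(1)-C.min(1)<60)];print(cam,'plate',len(Q),rect(Q))
        Q=P[inb(P,(400,660,-330,-190),119,132)];print('rim',len(Q),rect(Q)) if len(Q)>9 else 0
if __name__=='__main__': plate(('scene','wrist','side'))
E
python3 pl.py
python3 g.py 515 -180 225 7.5
```

```text
scene plate 1608 (array([504.9, -55.3]), array([125.3, 169.1]), 7.4525980949401855)
rim 666 (array([ 530.3, -259.7]), array([222.9,  92.1]), 7.3663649559021)
wrist plate 16435 (array([557.9, -50.6]), array([239.4, 179. ]), 2.868964433670044)
rim 6918 (array([ 528.4, -258. ]), array([218.3,  92.3]), 7.891548156738281)
side plate 1478 (array([553.6, -42.6]), array([228. , 171.1]), 9.596111297607422)
rim 802 (array([ 529.6, -256.7]), array([219.8,  93.7]), 7.30832052230835)
[514.5 -63.8 201. ] [179.95  -0.28   7.15] j [-0.4   0.4   0.58  2.11 -0.34  0.72 -1.05] F [ 0.4  0.  -0.8] t 22.7 w 0.24
d [-13.9 115.4 -24. ] a [ 0.05 -0.28 -0.35]
```

send_rows --moves '[{"dx": -3,"dy": 40,"dz": 0,"ax": 0,"ay": 0,"az": 0,"gripper": -1},{"dx": -6,"dy": 80,"dz": 0,"ax": 0,"ay": -0.3,"az": -0.3,"gripper": -1},{"dx": -9,"dy": 115,"dz": 20,"ax": 0,"ay": -0.3,"az": -0.3,"gripper": -1},{"dx": -9,"dy": 115,"dz": 60,"ax": 0,"ay": -0.3,"az": -0.3,"gripper": -1},{"dx": -9,"dy": 115,"dz": 100,"ax": 0,"ay": -0.3,"az": -0.3,"gripper": -1}]'

```text
clock: 23.2
position: [519.0, -175.5, 97.5]
eef_rot: [-3.14, 0.005, 0.135]
contact_force: [1.4, 0.3, -0.8]
grip_width: -0.002
grip_force: 0.0
```

send_rows --moves '[{"dx": 0,"dy": 0,"dz": 0,"ax": 0,"ay": 0,"az": 0,"gripper": -1},{"dx": 0,"dy": 5,"dz": 0,"ax": 0,"ay": 0,"az": 0,"gripper": -1},{"dx": 0,"dy": 9,"dz": 0,"ax": 0,"ay": 0,"az": 0,"gripper": -1},{"dx": 0,"dy": 13,"dz": 0,"ax": 0,"ay": 0,"az": 0,"gripper": -1},{"dx": 0,"dy": 17,"dz": 0,"ax": 0,"ay": 0,"az": 0,"gripper": -1}]'

```text
clock: 23.7
position: [522.6, -192.7, 100.5]
eef_rot: [3.141, 0.002, 0.136]
contact_force: [-0.6, 0.5, 0.3]
grip_width: -0.004
grip_force: 0.0
```

```bash
cat > c.py <<'E'
from h import *
s=state();p=np.array(s['position']);a=np.radians(7.5);u=np.array([np.cos(a),np.sin(a)]);v=np.array([-u[1],u[0]])
r=p[:2]-np.array([529.5,-258.2]);F=np.array(s['contact_force'])
print('u',round(r@u,1),'v',round(r@v,1),'z',round(p[2],1),'rpy',np.round(np.degrees(s['eef_rot']),1),'Fu',round(F[:2]@u,1),'Fv',round(F[:2]@v,1),'Fz',round(F[2],1),'w',round(s['grip_width'],2),'gf',round(s['grip_force'],1),'t',round(s['clock'],1),'j',np.round(s['joint_pos'],2))
E
python3 c.py
```

```text
u 1.7 v 65.8 z 100.5 rpy [1.8e+02 1.0e-01 7.8e+00] Fu -0.5 Fv 0.6 Fz 0.3 w -0.0 gf 0.0 t 23.7 j [-0.05  0.59  0.45  2.09 -0.47  0.56 -0.7 ]
```

send_rows --moves '[{"dx": 0,"dy": 7,"dz": -1,"ax": 0,"ay": 0,"az": 0,"gripper": -1},{"dx": 0,"dy": 14,"dz": -4,"ax": 0,"ay": 0,"az": 0,"gripper": -1},{"dx": 0,"dy": 21,"dz": -6,"ax": 0,"ay": 0,"az": 0,"gripper": -1},{"dx": 0,"dy": 27,"dz": -8,"ax": 0,"ay": 0,"az": 0,"gripper": -1},{"dx": 0,"dy": 32,"dz": -9,"ax": 0,"ay": 0,"az": 0,"gripper": -1}]'

```text
clock: 24.2
position: [525.1, -216.6, 110.1]
eef_rot: [-3.125, 0.007, 0.139]
contact_force: [-6.3, 18.7, 31.1]
grip_width: 0.0
grip_force: 15.0
```

```bash
python3 c.py; python3 - <<'E'
from h import *
s,_=snap('side');t,_=snap('scene')
o=np.zeros((360,800,3),np.uint8);o[:,:400]=cv2.resize(s[210:390,220:420],(400,360));o[:,400:]=cv2.resize(t[140:320,200:400],(400,360))
cv2.imwrite('pics/c1.png',o[:,:,::-1])
E
```

```text
u 1.1 v 41.8 z 110.1 rpy [-179.1    0.4    8. ] Fu -3.8 Fv 19.3 Fz 31.1 w 0.0 gf 15.0 t 24.2 j [-0.    0.59  0.45  2.05 -0.46  0.61 -0.66]
```

View pics/c1.png

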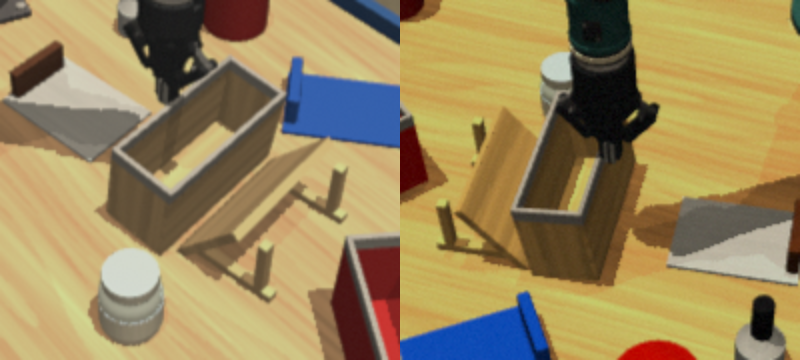

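The knuckles, which stand out along tool y when the gripper is shut, came down on the rim: Fz 31 N in the right half, at about (610,130). I back off at once and turn the tool 90° so the narrow side pushes.

send_rows --moves '[{"dx": 0,"dy": -20,"dz": -15,"ax": 0,"ay": 0,"az": 0,"gripper": -1},{"dx": 0,"dy": -50,"dz": -40,"ax": 0,"ay": 0,"az": -8,"gripper": -1},{"dx": 0,"dy": -60,"dz": -60,"ax": 0,"ay": 0,"az": -16,"gripper": -1},{"dx": 0,"dy": -60,"dz": -60,"ax": 0,"ay": 0,"az": -24,"gripper": -1},{"dx": 0,"dy": -60,"dz": -60,"ax": 0,"ay": 0,"az": -32,"gripper": -1}]'

```text
clock: 24.8
position: [518.8, -164.7, 169.3]
eef_rot: [-3.14, 0.002, 0.701]
contact_force: [-0.1, -0.4, -0.1]
grip_width: -0.002
grip_force: 0.0
```

send_rows --moves '[{"dx": 0,"dy": 0,"dz": 0,"ax": 0,"ay": 0,"az": -8,"gripper": -1},{"dx": 0,"dy": 0,"dz": 0,"ax": 0,"ay": 0,"az": -16,"gripper": -1},{"dx": 0,"dy": 0,"dz": 0,"ax": 0,"ay": 0,"az": -24,"gripper": -1},{"dx": 0,"dy": 0,"dz": 0,"ax": 0,"ay": 0,"az": -32,"gripper": -1},{"dx": 0,"dy": 0,"dz": 0,"ax": 0,"ay": 0,"az": -40,"gripper": -1}]'

```text
clock: 25.3
position: [518.2, -165.4, 168.3]
eef_rot: [-3.137, 0.001, 1.398]
contact_force: [0.6, 1.0, 0.4]
grip_width: -0.001
grip_force: 0.0
```

send_rows --moves '[{"dx": 0,"dy": 0,"dz": 0,"ax": 0,"ay": 0,"az": -8,"gripper": -1},{"dx": 0,"dy": 0,"dz": 0,"ax": 0,"ay": 0,"az": -16,"gripper": -1},{"dx": 0,"dy": 0,"dz": 0,"ax": 0,"ay": 0,"az": -18,"gripper": -1},{"dx": 0,"dy": 0,"dz": 0,"ax": 0,"ay": 0,"az": -18,"gripper": -1},{"dx": 0,"dy": 0,"dz": 0,"ax": 0,"ay": 0,"az": -18,"gripper": -1}]'

```text
clock: 25.8
position: [518.1, -164.8, 168.0]
eef_rot: [-3.137, -0.001, 1.705]
contact_force: [-1.3, -0.9, 0.1]
grip_width: 0.003
grip_force: 0.0
```

```bash
python3 c.py; python3 - <<'E'
from n import *
for cam in ('scene','side','wrist'):
    T=toolT();p,d=snap(cam,'w5.png' if cam=='wrist' else None);P=cloud(cam,d,np.ones((480,640),bool),T)
    Q=P[inb(P,(400,660,-335,-190),119,132)]
    if len(Q)>9: print(cam,len(Q),rect(Q),np.percentile(Q[:,2],[5,95]))
E
```

```text
u 0.8 v 94.1 z 168.0 rpy [-179.7   -0.    97.7] Fu -1.4 Fv -0.7 Fz 0.1 w 0.0 gf 0.0 t 25.8 j [ 0.16  0.43  0.09  2.06 -0.06  0.65  0.42]
scene 638 (array([ 530.3, -259.7]), array([222.1,  91.9]), 7.154669284820557) [120.2 130.4]
side 801 (array([ 530.6, -256.4]), array([221.2,  93.9]), 7.538737773895264) [120.  128.2]
wrist 4976 (array([ 528.9, -255.6]), array([216.9,  86.5]), 7.351743221282959) [119.8 125.2]
```

View pics/w5.png

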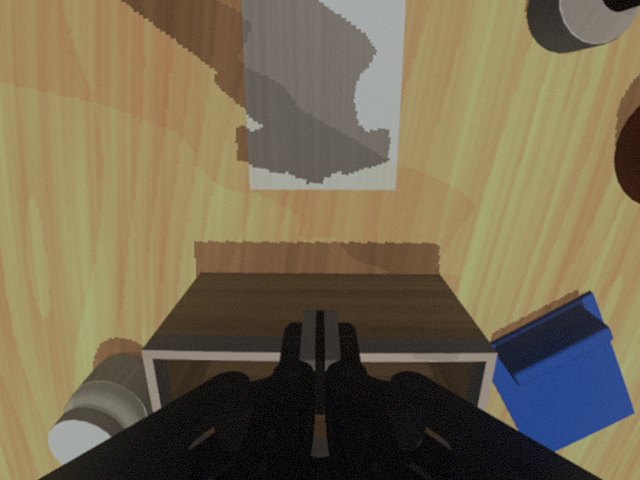

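The crate (320,340) has not moved and the plate (322,190) is in line. I push with the narrow side.

send_rows --moves '[{"dx": 0,"dy": 0,"dz": 30,"ax": 0,"ay": 0,"az": 0,"gripper": -1},{"dx": -8,"dy": 0,"dz": 64,"ax": 0,"ay": 0,"az": 0,"gripper": -1},{"dx": -18,"dy": 0,"dz": 64,"ax": 0,"ay": 0,"az": 0,"gripper": -1},{"dx": -28,"dy": 0,"dz": 64,"ax": 0,"ay": 0,"az": 0,"gripper": -1},{"dx": -34,"dy": 0,"dz": 64,"ax": 0,"ay": 0,"az": 0,"gripper": -1}]'

```text
clock: 26.45
position: [523.6, -200.1, 105.3]
eef_rot: [-3.139, 0.001, 1.705]
contact_force: [-0.1, 0.4, 0.1]
grip_width: 0.0
grip_force: 0.0
```

send_rows --moves '[{"dx": -3,"dy": 0,"dz": 0,"ax": 0,"ay": 0,"az": 0,"gripper": -1},{"dx": -6,"dy": 0,"dz": -1,"ax": 0,"ay": 0,"az": 0,"gripper": -1},{"dx": -9,"dy": 0,"dz": -2,"ax": 0,"ay": 0,"az": 0,"gripper": -1},{"dx": -12,"dy": 0,"dz": -3,"ax": 0,"ay": 0,"az": 0,"gripper": -1},{"dx": -15,"dy": 0,"dz": -4,"ax": 0,"ay": 0,"az": 0,"gripper": -1}]'

```text
clock: 26.95
position: [524.6, -211.4, 108.4]
eef_rot: [-3.137, -0.003, 1.709]
contact_force: [-0.3, 5.7, 3.3]
grip_width: -0.002
grip_force: 2.4
```

```bash
python3 c.py; cat > tilt.py <<'E'
from n import *
# crate tilt from rim: front rim edge height/pos and rear rim edge near crate mid-length
def tilt(cams=('scene','side')):
    a=np.radians(7.5);u=np.array([np.cos(a),np.sin(a)]);v=np.array([-u[1],u[0]])
    for cam in cams:
        p,d=snap(cam);P=cloud(cam,d,np.ones((480,640),bool));r=(P[:,:2]-[529.5,-258.2])@np.c_[u,v]
        for lo,hi in ((-108,-90),(90,108)):
            k=(r[:,0]>lo)&(r[:,0]<hi)&(r[:,1]<75)&(r[:,1]>-140)&(P[:,2]>50)&(P[:,2]<170)
            X=np.c_[r[k][:,1],P[k][:,2]]
            if len(X)<9: continue
            i=X[:,1].argmax();f=X[X[:,0]>np.percentile(X[:,0],97)]
            print(cam,lo,'top point v,z',np.round(np.median(X[X[:,1]>np.percentile(X[:,1],97)],0),1),'front-most',np.round(np.median(f,0),1))
if __name__=='__main__': tilt()
E
python3 tilt.py
```

```text
u 1.2 v 47.1 z 108.4 rpy [-179.7   -0.2   97.9] Fu 0.4 Fv 5.7 Fz 3.3 w -0.0 gf 2.4 t 26.9 j [ 0.25  0.55  0.07  2.05 -0.07  0.55  0.51]
scene -108 top point v,z [-36.3 131.4] front-most [40.  63.3]
scene 90 top point v,z [ 31.  133.6] front-most [38.9 66.1]
side -108 top point v,z [ 28.9 132.8] front-most [37.7 91.3]
side 90 top point v,z [ 28.1 133.4] front-most [36.1 59. ]
```

It tips with only 6 N. I go on.

send_rows --moves '[{"dx": -5,"dy": 0,"dz": -2,"ax": 0,"ay": 0,"az": 0,"gripper": -1},{"dx": -10,"dy": 0,"dz": -4,"ax": 0,"ay": 0,"az": 0,"gripper": -1},{"dx": -16,"dy": 0,"dz": -6,"ax": 0,"ay": 0,"az": 0,"gripper": -1},{"dx": -22,"dy": 0,"dz": -8,"ax": 0,"ay": 0,"az": 0,"gripper": -1},{"dx": -28,"dy": 0,"dz": -10,"ax": 0,"ay": 0,"az": 0,"gripper": -1}]'

```text
clock: 27.55
position: [528.3, -242.2, 118.1]
eef_rot: [-3.137, 0.0, 1.706]
contact_force: [0.7, 1.6, 2.6]
grip_width: 0.001
grip_force: 1.3
```

```bash
python3 c.py;python3 tilt.py
```

```text
u 0.9 v 16.0 z 118.1 rpy [-179.7    0.    97.8] Fu 0.9 Fv 1.5 Fz 2.6 w 0.0 gf 1.3 t 27.6 j [ 0.3   0.55  0.07  2.01 -0.06  0.59  0.55]
scene -108 top point v,z [-56.  129.6] front-most [30.7 55.5]
scene 90 top point v,z [ -2.1 148.6] front-most [29.5 58.2]
side -108 top point v,z [ -3.3 146.9] front-most [24.5 60.8]
side 90 top point v,z [ -5.5 147.2] front-most [22.8 62.8]
```

send_rows --moves '[{"dx": -5,"dy": 0,"dz": -2,"ax": 0,"ay": 0,"az": 0,"gripper": -1},{"dx": -10,"dy": 0,"dz": -3,"ax": 0,"ay": 0,"az": 0,"gripper": -1},{"dx": -15,"dy": 0,"dz": -4,"ax": 0,"ay": 0,"az": 0,"gripper": -1},{"dx": -20,"dy": 0,"dz": -5,"ax": 0,"ay": 0,"az": 0,"gripper": -1},{"dx": -25,"dy": 0,"dz": -6,"ax": 0,"ay": 0,"az": 0,"gripper": -1}]'

```text
clock: 28.15
position: [531.7, -266.3, 123.9]
eef_rot: [-3.137, -0.0, 1.707]
contact_force: [-0.3, -1.1, -0.7]
grip_width: 0.002
grip_force: 0.0
```

```bash
python3 c.py;python3 tilt.py
```

```text
u 1.2 v -8.3 z 123.9 rpy [-179.7   -0.    97.8] Fu -0.4 Fv -1.0 Fz -0.7 w 0.0 gf 0.0 t 28.1 j [ 0.34  0.55  0.07  1.98 -0.06  0.62  0.58]
scene -108 top point v,z [-16.  133.3] front-most [28.7 54.2]
scene 90 top point v,z [-27.8 152.1] front-most [26.5 55.3]
side -108 top point v,z [-30.2 151.9] front-most [20.3 59.6]
side 90 top point v,z [-31.8 151.2] front-most [12.6 61.4]
```

send_rows --moves '[{"dx": -3,"dy": 0,"dz": 0,"ax": 0,"ay": 0,"az": 0,"gripper": -1},{"dx": -6,"dy": 0,"dz": 0,"ax": 0,"ay": 0,"az": 0,"gripper": -1},{"dx": -9,"dy": 0,"dz": 0,"ax": 0,"ay": 0,"az": 0,"gripper": -1},{"dx": -12,"dy": 0,"dz": 0,"ax": 0,"ay": 0,"az": 0,"gripper": -1},{"dx": -12,"dy": 0,"dz": 0,"ax": 0,"ay": 0,"az": 0,"gripper": -1}]'

```text
clock: 28.75
position: [533.4, -278.0, 123.8]
eef_rot: [-3.137, -0.001, 1.706]
contact_force: [-0.1, 0.7, -0.1]
grip_width: 0.003
grip_force: 0.0
```

```bash
python3 c.py;python3 tilt.py; python3 - <<'E'
from h import *
s,_=snap('side');t,_=snap('scene')
o=np.zeros((360,800,3),np.uint8);o[:,:400]=cv2.resize(s[210:390,220:420],(400,360));o[:,400:]=cv2.resize(t[140:320,200:400],(400,360))
cv2.imwrite('pics/c2.png',o[:,:,::-1])
E
```

```text
u 1.3 v -20.1 z 123.8 rpy [-179.7   -0.    97.8] Fu -0.0 Fv 0.7 Fz -0.1 w 0.0 gf 0.0 t 28.8 j [ 0.35  0.56  0.07  1.96 -0.06  0.63  0.6 ]
scene -108 top point v,z [-90.1 127.3] front-most [20.3 65. ]
scene 90 top point v,z [-56.4 152.9] front-most [18.4 65.3]
side -108 top point v,z [-57.4 152.5] front-most [15.3 63.2]
side 90 top point v,z [-56.5 152.6] front-most [ 9.5 78.1]
```

View pics/c2.png

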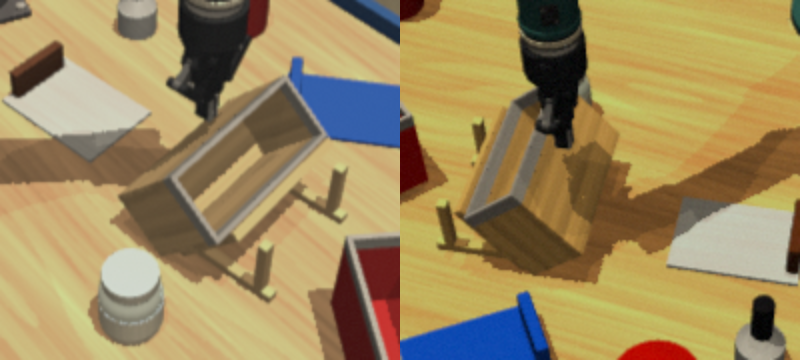

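The crate leans on its rest: top edge at (175,180)–(285,80) on the left, resting on the board. Next I fetch the plate.

send_rows --moves '[{"dx": 30,"dy": 0,"dz": 0,"ax": 0,"ay": 0,"az": 0,"gripper": -1},{"dx": 65,"dy": 0,"dz": -20,"ax": 0,"ay": 0,"az": 8,"gripper": -1},{"dx": 110,"dy": 0,"dz": -20,"ax": 0,"ay": 0,"az": 16,"gripper": -1},{"dx": 155,"dy": 0,"dz": -20,"ax": 0,"ay": 0,"az": 24,"gripper": 1},{"dx": 200,"dy": 0,"dz": -20,"ax": 0,"ay": 0,"az": 32,"gripper": 1}]'

```text
clock: 29.45
position: [506.1, -77.5, 144.3]
eef_rot: [-3.138, 0.001, 1.142]
contact_force: [0.9, 0.1, 0.7]
grip_width: 0.336
grip_force: 0.0
```

```bash
python3 g.py 495.3 19.3 144 7.5
```

```text
[506.1 -77.5 144.3] [-1.7977e+02  7.0000e-02  6.5450e+01] j [-0.12  0.45  0.24  2.15 -0.2   0.57 -0.16] F [0.9 0.1 0.7] t 29.45 w 0.34
d [ 83.5 -50.    0.4] a [-0.18  0.18 57.95]
```

send_rows --moves '[{"dx": 20,"dy": -12,"dz": 0,"ax": 0,"ay": 0,"az": 8,"gripper": 1},{"dx": 40,"dy": -24,"dz": 0,"ax": 0,"ay": 0,"az": 16,"gripper": 1},{"dx": 60,"dy": -36,"dz": 0,"ax": 0,"ay": 0,"az": 24,"gripper": 1},{"dx": 80,"dy": -48,"dz": 0,"ax": 0,"ay": 0,"az": 32,"gripper": 1},{"dx": 83,"dy": -50,"dz": 0,"ax": 0,"ay": 0,"az": 40,"gripper": 1}]'

```text
clock: 29.95
position: [494.2, 20.9, 143.9]
eef_rot: [-3.137, 0.004, 0.45]
contact_force: [0.2, -0.6, -0.2]
grip_width: 1.001
grip_force: 0.0
```

send_rows --moves '[{"dx": 0,"dy": 0,"dz": 0,"ax": 0,"ay": 0,"az": 8,"gripper": 1},{"dx": 0,"dy": 0,"dz": 30,"ax": 0,"ay": 0,"az": 16,"gripper": 1},{"dx": 0,"dy": 0,"dz": 60,"ax": 0,"ay": 0,"az": 18,"gripper": 1},{"dx": 0,"dy": 0,"dz": 75,"ax": 0,"ay": 0,"az": 18,"gripper": 1},{"dx": 0,"dy": 0,"dz": 75,"ax": 0,"ay": 0,"az": 18,"gripper": 1}]'

```text
clock: 30.45
position: [492.8, 17.4, 67.5]
eef_rot: [-3.14, 0.009, 0.137]
contact_force: [-0.0, -0.1, -0.0]
grip_width: 0.999
grip_force: 0.0
```

```bash
python3 g.py 495.3 19.3 4 7.5; python3 tilt.py;python3 - <<'E'
from n import *
p,d=snap('scene');P=cloud('scene',d,np.ones((480,640),bool));C=p.reshape(-1,3)[(d>0).ravel()].astype(int)
Q=P[inb(P,(380,600,-190,70),1,11)&(C.min(1)>110)&(C.max(1)-C.min(1)<60)];print(len(Q),rect(Q))
E
```

```text
[492.8  17.4  67.5] [-179.91    0.52    7.83] j [-0.42  0.59  0.4   2.24 -0.57  0.42 -0.99] F [-0.  -0.1 -0. ] t 30.45 w 1.0
d [ 3.3 -1.4 63.5] a [-0.08  0.52  0.33]
scene -108 top point v,z [-58.1 154.5] front-most [19. 64.]
scene 90 top point v,z [-56.1 154.3] front-most [20.1 64.1]
side -108 top point v,z [-57.9 151.3] front-most [14.9 65.1]
side 90 top point v,z [-56.3 151.4] front-most [ 9.3 79.5]
1817 (array([503.4, -55.3]), array([125.9, 169.5]), 7.8173089027404785)
```

send_rows --moves '[{"dx": 2,"dy": -1,"dz": 20,"ax": 0,"ay": 0.4,"az": 0.2,"gripper": 1},{"dx": 2,"dy": -1,"dz": 40,"ax": 0,"ay": 0.4,"az": 0.2,"gripper": 1},{"dx": 2,"dy": -1,"dz": 57,"ax": 0,"ay": 0.4,"az": 0.2,"gripper": 1},{"dx": 2,"dy": -1,"dz": 63,"ax": 0,"ay": 0.4,"az": 0.2,"gripper": 1},{"dx": 2,"dy": -1,"dz": 63,"ax": 0,"ay": 0.4,"az": 0.2,"gripper": -1}]'

```text
clock: 31.1
position: [496.2, 18.3, 6.4]
eef_rot: [-3.14, -0.002, 0.132]
contact_force: [0.7, -0.5, -0.7]
grip_width: 0.858
grip_force: 0.0
```

send_rows --moves '[{"dx": 0,"dy": 0,"dz": 0,"ax": 0,"ay": 0,"az": 0,"gripper": -1},{"dx": 0,"dy": 0,"dz": 0,"ax": 0,"ay": 0,"az": 0,"gripper": -1},{"dx": 0,"dy": 0,"dz": 0,"ax": 0,"ay": 0,"az": 0,"gripper": -1},{"dx": 0,"dy": 0,"dz": 0,"ax": 0,"ay": 0,"az": 0,"gripper": -1},{"dx": 0,"dy": 0,"dz": 0,"ax": 0,"ay": 0,"az": 0,"gripper": -1}]'

```text
clock: 31.6
position: [496.1, 19.1, 6.9]
eef_rot: [-3.139, -0.003, 0.133]
contact_force: [-1.7, 1.8, 5.6]
grip_width: 0.177
grip_force: 78.9
```

```bash
python3 c.py
```

```text
u 3.0 v 279.3 z 6.9 rpy [-179.9   -0.2    7.6] Fu -1.4 Fv 2.0 Fz 5.6 w 0.18 gf 78.9 t 31.6 j [-0.31  0.69  0.25  2.25 -0.66  0.27 -0.91]
```

send_rows --moves '[{"dx": 0,"dy": 8,"dz": 0,"ax": 0,"ay": 0,"az": 0,"gripper": -1},{"dx": -1,"dy": 18,"dz": 0,"ax": 0,"ay": 0,"az": 0,"gripper": -1},{"dx": -1,"dy": 29,"dz": 0,"ax": 0,"ay": 0,"az": 0,"gripper": -1},{"dx": -2,"dy": 40,"dz": 0,"ax": 0,"ay": 0,"az": 0,"gripper": -1},{"dx": -2,"dy": 50,"dz": 0,"ax": 0,"ay": 0,"az": 0,"gripper": -1}]'

```text
clock: 32.1
position: [500.7, -28.0, 6.9]
eef_rot: [-3.135, -0.002, 0.136]
contact_force: [-0.6, 7.6, 9.4]
grip_width: 0.173
grip_force: 79.2
```

send_rows --moves '[{"dx": 0,"dy": 10,"dz": 0,"ax": 0,"ay": 0,"az": 0,"gripper": -1},{"dx": 0,"dy": 21,"dz": 0,"ax": 0,"ay": 0,"az": 0,"gripper": -1},{"dx": 0,"dy": 32,"dz": 0,"ax": 0,"ay": 0,"az": 0,"gripper": -1},{"dx": 0,"dy": 42,"dz": 0,"ax": 0,"ay": 0,"az": 0,"gripper": -1},{"dx": 0,"dy": 50,"dz": 0,"ax": 0,"ay": 0,"az": 0,"gripper": -1}]'

```text
clock: 32.6
position: [507.2, -77.2, 6.9]
eef_rot: [-3.135, -0.002, 0.136]
contact_force: [-2.3, 8.7, 10.8]
grip_width: 0.172
grip_force: 79.4
```

```bash
python3 c.py
```

```text
u 1.5 v 182.3 z 6.9 rpy [-1.796e+02 -1.000e-01  7.800e+00] Fu -1.1 Fv 8.9 Fz 10.8 w 0.17 gf 79.4 t 32.6 j [-0.11  0.7   0.24  2.21 -0.6   0.29 -0.78]
```

send_rows --moves '[{"dx": 0,"dy": 9,"dz": 0,"ax": 0,"ay": 0,"az": 0,"gripper": -1},{"dx": 0,"dy": 18,"dz": 0,"ax": 0,"ay": 0,"az": 0,"gripper": -1},{"dx": 0,"dy": 27,"dz": 0,"ax": 0,"ay": 0,"az": 0,"gripper": -1},{"dx": 0,"dy": 34,"dz": 0,"ax": 0,"ay": 0,"az": 0,"gripper": -1},{"dx": 0,"dy": 39,"dz": 0,"ax": 0,"ay": 0,"az": 0,"gripper": -1}]'

```text
clock: 33.1
position: [512.3, -115.4, 6.9]
eef_rot: [-3.134, -0.002, 0.136]
contact_force: [0.3, 9.9, 11.5]
grip_width: 0.173
grip_force: 79.6
```

```bash
python3 c.py; python3 tilt.py
```

```text
u 1.6 v 143.8 z 6.9 rpy [-1.796e+02 -1.000e-01  7.800e+00] Fu 1.6 Fv 9.7 Fz 11.5 w 0.17 gf 79.6 t 33.1 j [-0.04  0.71  0.25  2.18 -0.57  0.31 -0.73]
scene -108 top point v,z [-57.5 154. ] front-most [19.2 64.8]
scene 90 top point v,z [-56.  154.1] front-most [20.3 66.1]
side -108 top point v,z [-57.7 152.4] front-most [14.3 64.2]
side 90 top point v,z [-56.8 152.2] front-most [ 9.5 80.4]
```

send_rows --moves '[{"dx": 0,"dy": 4,"dz": 0,"ax": 0,"ay": 0,"az": 0,"gripper": -1},{"dx": 0,"dy": 8,"dz": 0,"ax": 0,"ay": 0,"az": 0,"gripper": -1},{"dx": 0,"dy": 12,"dz": 0,"ax": 0,"ay": 0,"az": 0,"gripper": -1},{"dx": 0,"dy": 12,"dz": 0,"ax": 0,"ay": 0,"az": 0,"gripper": -1},{"dx": 0,"dy": 12,"dz": 0,"ax": 0,"ay": 0,"az": 0,"gripper": -1}]'

```text
clock: 33.7
position: [514.1, -127.9, 6.9]
eef_rot: [-3.135, -0.002, 0.136]
contact_force: [-1.5, 7.1, 10.7]
grip_width: 0.172
grip_force: 79.5
```

```bash
python3 c.py; python3 tilt.py
```

```text
u 1.7 v 131.2 z 6.9 rpy [-1.796e+02 -1.000e-01  7.800e+00] Fu -0.5 Fv 7.2 Fz 10.7 w 0.17 gf 79.5 t 33.7 j [-0.02  0.71  0.25  2.17 -0.56  0.32 -0.72]
scene -108 top point v,z [-57.9 153.6] front-most [18.9 63.9]
scene 90 top point v,z [-56.1 152.8] front-most [19.  65.6]
side -108 top point v,z [-57.6 152.1] front-most [15.4 62.7]
side 90 top point v,z [-56.1 152.1] front-most [ 9.2 80.8]
```

send_rows --moves '[{"dx": 0,"dy": 0,"dz": 0,"ax": 0,"ay": 0,"az": 0,"gripper": 1},{"dx": 0,"dy": 0,"dz": 0,"ax": 0,"ay": 0,"az": 0,"gripper": 1},{"dx": 0,"dy": 0,"dz": 0,"ax": 0,"ay": 0,"az": 0,"gripper": 1},{"dx": 0,"dy": 0,"dz": 0,"ax": 0,"ay": 0,"az": 0,"gripper": 1},{"dx": 0,"dy": 0,"dz": -40,"ax": 0,"ay": 0,"az": 0,"gripper": 1}]'

```text
clock: 34.3
position: [510.7, -131.1, 42.8]
eef_rot: [-3.138, 0.006, 0.132]
contact_force: [0.7, 0.8, 0.7]
grip_width: 0.988
grip_force: 0.0
```

send_rows --moves '[{"dx": 0,"dy": 0,"dz": -48,"ax": 0,"ay": 0,"az": 0,"gripper": 0},{"dx": 0,"dy": 0,"dz": -96,"ax": 0,"ay": 0,"az": 0,"gripper": 0},{"dx": 0,"dy": 0,"dz": -144,"ax": 0,"ay": 0,"az": 0,"gripper": 0},{"dx": 0,"dy": 0,"dz": -170,"ax": 0,"ay": 0,"az": 0,"gripper": 0},{"dx": 0,"dy": 0,"dz": -170,"ax": 0,"ay": 0,"az": 0,"gripper": 0}]'

```text
clock: 34.8
position: [516.0, -133.1, 219.8]
eef_rot: [3.14, -0.01, 0.132]
contact_force: [0.5, 0.1, 0.0]
grip_width: 0.499
grip_force: 0.0
```

```bash
python3 c.py;python3 - <<'E'
from n import *
p,d=snap('wrist');T=toolT()
a=np.radians(7.5);u=np.array([np.cos(a),np.sin(a)]);v=np.array([-u[1],u[0]])
P=cloud('wrist',d,np.ones((480,640),bool),T);C=p.reshape(-1,3)[(d>0).ravel()].astype(int)
Q=P[inb(P,(400,660,-230,-50),1,11)&(C.min(1)>100)&(C.max(1)-C.min(1)<60)]
r=(Q[:,:2]-[529.5,-258.2])@np.c_[u,v];print('plate vis u,v',np.percentile(r,[1,99],axis=0))
Q=P[inb(P,(400,660,-170,-60),38,56)];print('handle',len(Q),rect(Q), (rect(Q)[0]-[529.5,-258.2])@np.c_[u,v])
E
```

```text
u 3.0 v 125.8 z 219.8 rpy [179.9  -0.6   7.6] Fu 0.5 Fv 0.0 Fz 0.0 w 0.5 gf 0.0 t 34.8 j [-0.27  0.39  0.58  2.06 -0.31  0.76 -0.94]
plate vis u,v [[-60.2  38.6]
 [ 56.7 136.7]]
handle 1835 (array([ 510.6, -127.1]), array([88.9, 15.6]), 7.632028102874756) [ -1.7 132.5]
```

The plate lies under the crate, free edge 28 mm past the middle. Next I cage the front wall between the fingers, with the tool tilted along the wall, to lower the crate under control.

```bash
cat > t.py <<'E'
import sys
from h import *
# t.py theta_deg hTCP [front=87] : pose in crate frame tipped by theta -> shift/turn from present pose
def tgt(th,h,f=87,dz=0,u0=0):
    a=np.radians(7.5);u=np.array([np.cos(a),np.sin(a),0]);v=np.array([-u[1],u[0],0]);t=np.radians(th);z=np.array([0,0,1.])
    P=np.array([529.5,-258.2,dz])-45*v+u0*u; ef=np.cos(t)*v+np.sin(t)*z; eu=-np.sin(t)*v+np.cos(t)*z
    return P+f*ef+h*eu, np.c_[u,-ef,-eu]
def rel(T,th,h,f=87,dz=0):
    p,M=tgt(th,h,f,dz); return T[:3,:3].T@(p-T[:3,3]), R.from_matrix(T[:3,:3].T@M).as_rotvec(degrees=True)
def after(th,h,f=87,dz=0):
    p,M=tgt(th,h,f,dz);T=np.eye(4);T[:3,:3]=M;T[:3,3]=p;return T
if __name__=='__main__':
    d,a=rel(toolT(),*map(float,sys.argv[1:]));print('d',np.round(d,1),'a',np.round(a,1))
E
python3 t.py 40 150; python3 -c "
from t import *
T=after(40,150);np.set_printoptions(suppress=True,precision=1)
print('insert',rel(T,40,92))
ths=[40,34,28,22,16,10,5,0]
for i in range(0,7):
    print(ths[i],'->',ths[i+1],*rel(after(ths[i],92),ths[i+1],92))
"
```

```text
d [ -2.2 201.6  46.8] a [40.  -0.3  0.2]
insert (array([-0., -0., 58.]), array([0., 0., 0.]))
40 -> 34 [ 0.  -9.1  9.6] [-6. -0. -0.]
34 -> 28 [-0.  -9.1  9.6] [-6. -0.  0.]
28 -> 22 [-0.  -9.1  9.6] [-6.  0. -0.]
22 -> 16 [ 0.  -9.1  9.6] [-6. -0.  0.]
16 -> 10 [-0.  -9.1  9.6] [-6. -0. -0.]
10 -> 5 [-0.  -7.7  7.9] [-5.  0.  0.]
5 -> 0 [ 0.  -7.7  7.9] [-5. -0. -0.]
```

send_rows --moves '[{"dx": 0,"dy": 40,"dz": 0,"ax": 8,"ay": 0,"az": 0,"gripper": -0.4},{"dx": -1,"dy": 80,"dz": 0,"ax": 16,"ay": 0,"az": 0,"gripper": -0.4},{"dx": -2,"dy": 120,"dz": 0,"ax": 24,"ay": 0,"az": 0,"gripper": -0.4},{"dx": -2,"dy": 160,"dz": 0,"ax": 32,"ay": 0,"az": 0,"gripper": -0.4},{"dx": -2,"dy": 201,"dz": 10,"ax": 40,"ay": 0,"az": 0,"gripper": -0.4}]'

```text
clock: 35.35
position: [538.1, -334.2, 205.6]
eef_rot: [-2.437, -0.005, 0.131]
contact_force: [3.6, 0.6, 0.3]
grip_width: 0.301
grip_force: 0.0
```

send_rows --moves '[{"dx": 0,"dy": 0,"dz": 0,"ax": 0,"ay": 0,"az": 0,"gripper": -0.4},{"dx": 0,"dy": 0,"dz": 0,"ax": 0,"ay": 0,"az": 0,"gripper": -0.4},{"dx": 0,"dy": 0,"dz": 0,"ax": 0,"ay": 0,"az": 0,"gripper": -0.4},{"dx": 0,"dy": 0,"dz": 0,"ax": 0,"ay": 0,"az": 0,"gripper": -0.4},{"dx": 0,"dy": 0,"dz": 0,"ax": 0,"ay": 0,"az": 0,"gripper": -0.4}]'

```text
clock: 35.85
position: [539.2, -329.1, 208.0]
eef_rot: [-2.443, -0.005, 0.136]
contact_force: [0.3, 0.6, 0.6]
grip_width: 0.299
grip_force: 0.0
```

```bash
python3 c.py; python3 t.py 40 150; python3 t.py 40 92; python3 tilt.py;  python3 - <<'E'
from n import *
T=toolT();p,d=snap('wrist','w6.png')
E
```

```text
u 0.3 v -71.6 z 208.0 rpy [-140.    -0.3    7.8] Fu 0.4 Fv 0.5 Fz 0.6 w 0.3 gf 0.0 t 35.9 j [ 0.48  0.77  0.37  1.54 -0.63  1.53 -0.36]
d [-0.5 26.4 26.4] a [-0.  -0.   0.4]
d [-0.6 26.4 84.4] a [-0.  -0.   0.4]
scene -108 top point v,z [-57.5 154.8] front-most [19.3 63.4]
scene 90 top point v,z [-55.7 153.2] front-most [18.8 64.7]
side -108 top point v,z [-57.4 151.7] front-most [15.2 63.5]
side 90 top point v,z [-56.2 152.9] front-most [13.6 76.1]
```

View pics/w6.png

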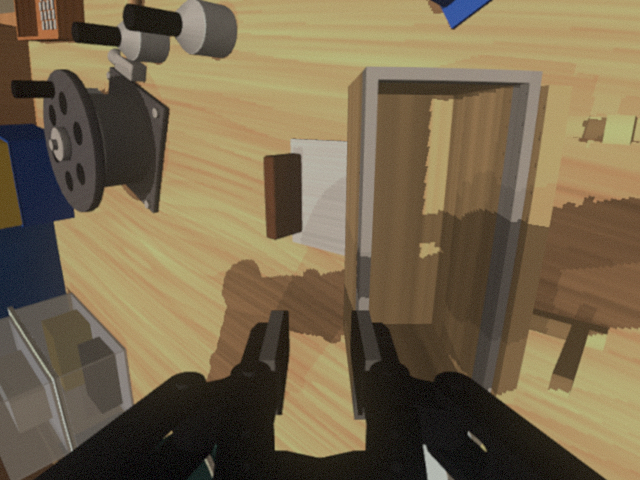

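The left rim (the crate's front wall) runs at column 365 and must come to the middle of the fingers at 320. I shift 26 mm and insert.

send_rows --moves '[{"dx": 0,"dy": 13,"dz": 8,"ax": 0,"ay": 0,"az": 0,"gripper": -0.4},{"dx": -0.5,"dy": 26,"dz": 26,"ax": 0,"ay": 0,"az": 0.3,"gripper": -0.4},{"dx": -0.5,"dy": 26,"dz": 40,"ax": 0,"ay": 0,"az": 0.3,"gripper": -0.4},{"dx": -0.5,"dy": 26,"dz": 54,"ax": 0,"ay": 0,"az": 0.3,"gripper": -0.4},{"dx": -0.5,"dy": 26,"dz": 62,"ax": 0,"ay": 0,"az": 0.3,"gripper": -0.4}]'

```text
clock: 36.5
position: [534.8, -309.5, 140.5]
eef_rot: [-2.44, 0.002, 0.13]
contact_force: [-0.1, -0.2, 0.5]
grip_width: 0.297
grip_force: 0.0
```

```bash
python3 c.py; python3 t.py 40 92
```

```text
u -1.4 v -51.5 z 140.5 rpy [-1.398e+02  1.000e-01  7.400e+00] Fu -0.1 Fv -0.2 Fz 0.5 w 0.3 gf 0.0 t 36.5 j [ 0.47  0.83  0.35  1.61 -0.66  1.42 -0.31]
d [ 1.4 -1.6 19.8] a [-0.2  0.1 -0.1]
```

send_rows --moves '[{"dx": 0,"dy": 0,"dz": 4,"ax": 0,"ay": 0,"az": 0,"gripper": -0.4},{"dx": 0,"dy": 0,"dz": 8,"ax": 0,"ay": 0,"az": 0,"gripper": -0.4},{"dx": 0,"dy": 0,"dz": 12,"ax": 0,"ay": 0,"az": 0,"gripper": -0.4},{"dx": 0,"dy": 0,"dz": 16,"ax": 0,"ay": 0,"az": 0,"gripper": -0.4},{"dx": 0,"dy": 0,"dz": 20,"ax": 0,"ay": 0,"az": 0,"gripper": -0.4}]'

```text
clock: 37.0
position: [533.5, -298.9, 126.3]
eef_rot: [-2.443, 0.001, 0.128]
contact_force: [-0.6, 0.5, -0.9]
grip_width: 0.301
grip_force: 0.0
```

```bash
python3 c.py; python3 t.py 40 92; python3 tilt.py; python3 - <<'E'
from n import *
T=toolT();p,d=snap('wrist','w7.png')
E
```

```text
u -1.4 v -40.9 z 126.3 rpy [-1.4e+02  1.0e-01  7.4e+00] Fu -0.5 Fv 0.6 Fz -0.9 w 0.3 gf 0.0 t 37.0 j [ 0.47  0.84  0.34  1.64 -0.67  1.39 -0.3 ]
d [ 1.4 -2.7  2.1] a [-0.  -0.1 -0.1]
scene -108 top point v,z [-56.7 155. ] front-most [20.1 63.1]
scene 90 top point v,z [-56.2 154.9] front-most [20.5 64.3]
side -108 top point v,z [-57.1 152.1] front-most [15.2 65.4]
side 90 top point v,z [-119.6  104. ] front-most [25.8 60.7]
```

View pics/w7.png

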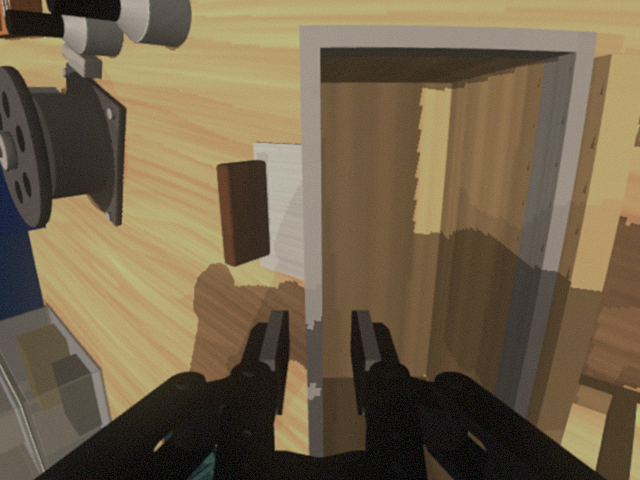

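The wall (column 315) is between the fingers. I swing the crate down in arcs about its rear edge.

send_rows --moves '[{"dx": 0,"dy": -3.8,"dz": 3.7,"ax": -2.4,"ay": 0,"az": 0,"gripper": -0.4},{"dx": 0,"dy": -7.4,"dz": 7.6,"ax": -4.8,"ay": 0,"az": 0,"gripper": -0.4},{"dx": 0,"dy": -10.8,"dz": 11.6,"ax": -7.2,"ay": 0,"az": 0,"gripper": -0.4},{"dx": 0,"dy": -14.1,"dz": 15.8,"ax": -9.6,"ay": 0,"az": 0,"gripper": -0.4},{"dx": 0,"dy": -17.2,"dz": 20.1,"ax": -12,"ay": 0,"az": 0,"gripper": -0.4}]'

```text
clock: 37.65
position: [530.1, -273.5, 122.2]
eef_rot: [-2.655, 0.001, 0.128]
contact_force: [-0.2, -0.9, 0.6]
grip_width: 0.301
grip_force: 0.2
```

```bash
python3 c.py; python3 t.py 28 92; python3 tilt.py
```

```text
u -1.4 v -15.3 z 122.2 rpy [-152.1    0.     7.3] Fu -0.3 Fv -0.9 Fz 0.6 w 0.3 gf 0.2 t 37.6 j [ 0.34  0.74  0.39  1.78 -0.65  1.15 -0.34]
d [ 1.4 -3.4  1.9] a [ 0.1 -0.  -0.2]
scene -108 top point v,z [-35.5 149.4] front-most [26.6 52.7]
scene 90 top point v,z [-39.7 153.2] front-most [24.9 57.5]
side -108 top point v,z [-35.9 153.2] front-most [16.1 60.4]
side 90 top point v,z [-64.3 134.3] front-most [-8.8 62.1]
```

send_rows --moves '[{"dx": 0,"dy": -3.8,"dz": 3.7,"ax": -2.4,"ay": 0,"az": 0,"gripper": -0.4},{"dx": 0,"dy": -7.4,"dz": 7.6,"ax": -4.8,"ay": 0,"az": 0,"gripper": -0.4},{"dx": 0,"dy": -10.8,"dz": 11.6,"ax": -7.2,"ay": 0,"az": 0,"gripper": -0.4},{"dx": 0,"dy": -14.1,"dz": 15.8,"ax": -9.6,"ay": 0,"az": 0,"gripper": -0.4},{"dx": 0,"dy": -17.2,"dz": 20.1,"ax": -12,"ay": 0,"az": 0,"gripper": -0.4}]'

```text
clock: 38.25
position: [527.0, -249.0, 112.4]
eef_rot: [-2.862, 0.001, 0.128]
contact_force: [-0.1, 0.9, 0.7]
grip_width: 0.301
grip_force: 0.4
```

```bash
python3 c.py; python3 t.py 16 92; python3 tilt.py
```

```text
u -1.3 v 9.5 z 112.4 rpy [-1.64e+02  1.00e-01  7.30e+00] Fu -0.0 Fv 0.9 Fz 0.7 w 0.3 gf 0.4 t 38.2 j [ 0.19  0.67  0.44  1.91 -0.63  0.91 -0.41]
d [ 1.3 -3.6  1. ] a [-0.   0.  -0.2]
scene -108 top point v,z [ 14.9 136.3] front-most [33.1 56.7]
scene 90 top point v,z [ 10.  144.2] front-most [33.1 60.2]
side -108 top point v,z [ 14.2 142.2] front-most [28.9 67. ]
side 90 top point v,z [ -6.4 138.5] front-most [28.7 71.4]
```

send_rows --moves '[{"dx": 0,"dy": -2.5,"dz": 2.4,"ax": -1.6,"ay": 0,"az": 0,"gripper": -0.4},{"dx": 0,"dy": -5,"dz": 5,"ax": -3.2,"ay": 0,"az": 0,"gripper": -0.4},{"dx": 0,"dy": -7.4,"dz": 7.6,"ax": -4.8,"ay": 0,"az": 0,"gripper": -0.4},{"dx": 0,"dy": -9.7,"dz": 10.3,"ax": -6.4,"ay": 0,"az": 0,"gripper": -0.4},{"dx": 0,"dy": -11.9,"dz": 13,"ax": -8,"ay": 0,"az": 0,"gripper": -0.4}]'

```text
clock: 38.85
position: [525.0, -234.1, 103.2]
eef_rot: [-3.0, 0.002, 0.128]
contact_force: [-0.6, 1.2, 1.6]
grip_width: 0.301
grip_force: 0.9
```

```bash
python3 c.py; python3 tilt.py
```

```text
u -1.3 v 24.5 z 103.2 rpy [-1.719e+02  1.000e-01  7.300e+00] Fu -0.4 Fv 1.3 Fz 1.6 w 0.3 gf 0.9 t 38.9 j [ 0.07  0.64  0.48  1.99 -0.61  0.75 -0.47]
scene -108 top point v,z [ 28.  139.7] front-most [38.6 55.1]
scene 90 top point v,z [ 27.3 138.8] front-most [38.8 64.7]
side -108 top point v,z [ 27.5 135.7] front-most [37.  84.2]
side 90 top point v,z [ 24.9 136.3] front-most [ 34.3 134.3]
```

send_rows --moves '[{"dx": 0,"dy": -2.5,"dz": 2,"ax": -1.6,"ay": 0,"az": 0,"gripper": -0.4},{"dx": 0,"dy": -5,"dz": 4,"ax": -3.2,"ay": 0,"az": 0,"gripper": -0.4},{"dx": 0,"dy": -7.4,"dz": 6,"ax": -4.8,"ay": 0,"az": 0,"gripper": -0.4},{"dx": 0,"dy": -9.7,"dz": 8,"ax": -6.4,"ay": 0,"az": 0,"gripper": -0.4},{"dx": 0,"dy": -11.9,"dz": 9,"ax": -8,"ay": 0,"az": 0,"gripper": -0.4}]'

```text
clock: 39.45
position: [523.6, -222.4, 95.9]
eef_rot: [3.141, 0.001, 0.127]
contact_force: [-0.3, 1.0, 0.5]
grip_width: 0.3
grip_force: 0.0
```

```bash
python3 c.py; python3 t.py 0 92; python3 tilt.py
```

```text
u -1.1 v 36.3 z 95.9 rpy [1.799e+02 1.000e-01 7.300e+00] Fu -0.2 Fv 1.0 Fz 0.5 w 0.3 gf 0.0 t 39.5 j [-0.06  0.63  0.54  2.07 -0.58  0.59 -0.55]
d [ 1.1 -5.7  3.9] a [ 0.1  0.1 -0.2]
scene -108 top point v,z [-42.6 134.4] front-most [43.  83.9]
scene 90 top point v,z [-17.9 135.1] front-most [44.1 98.4]
side -108 top point v,z [ -3.1 133. ] front-most [ 44.1 117.7]
side 90 top point v,z [  6.8 133.7] front-most [ 42.9 127.8]
```

send_rows --moves '[{"dx": 0,"dy": -2,"dz": 0,"ax": 0,"ay": 0,"az": 0,"gripper": -0.3},{"dx": 0,"dy": -3,"dz": -10,"ax": 0,"ay": 0,"az": 0,"gripper": -0.3},{"dx": 0,"dy": -3,"dz": -50,"ax": 0,"ay": 0,"az": 0,"gripper": -0.3},{"dx": 0,"dy": -3,"dz": -100,"ax": 0,"ay": 0,"az": 0,"gripper": -0.3},{"dx": 0,"dy": -3,"dz": -150,"ax": 0,"ay": 0,"az": 0,"gripper": -0.3}]'

```text
clock: 40.05
position: [522.4, -218.5, 248.0]
eef_rot: [-3.141, 0.002, 0.127]
contact_force: [0.8, 0.6, 0.3]
grip_width: 0.348
grip_force: 0.0
```

```bash
python3 c.py; cat > q.py <<'E'
from n import *
a=np.radians(7.5);u=np.array([np.cos(a),np.sin(a)]);v=np.array([-u[1],u[0]]);C0=np.array([529.5,-258.2])
for cam in ('scene','side'):
    p,d=snap(cam);P,C=seg(cam,p,d)
    Q=P[inb(P,(400,660,-335,-190),122,138)];c=rect(Q);A=np.c_[Q[:,:2]-c[0],np.ones(len(Q))]
    print(cam,'rim',len(Q),c,'uv',(c[0]-C0)@np.c_[u,v],'medz',np.median(Q[:,2]),'slope u,v',np.linalg.lstsq(A@np.block([[np.c_[u,v],np.zeros((2,1))],[np.zeros((1,2)),np.ones((1,1))]]),Q[:,2],rcond=None)[0])
    r=(P[:,:2]-C0)@np.c_[u,v]
    k=(abs(r[:,0])<60)&(r[:,1]>100)&(r[:,1]<165)&(P[:,2]>38)&(P[:,2]<57)
    if k.sum()>9: print('handle uv',np.median(r[k],0),rect(P[k]),(rect(P[k])[0]-C0)@np.c_[u,v])
    m=inb(P,(600,800,-60,170),95,130)&(C.max(1)<90)
    import scipy.cluster.hierarchy as H
    Q=P[m]
    if len(Q)>5:
        l=H.fcluster(H.linkage(Q[:,:2],'single'),15,'distance')
        for i in set(l):
            S=Q[l==i]
            if len(S)>25: print('spout',len(S),rect(S)[:2],S[:,2].max())
E
python3 q.py; python3 g.py 678 22 200 -82.5
```

```text
u -1.9 v 40.3 z 248.0 rpy [-1.799e+02  1.000e-01  7.300e+00] Fu 0.8 Fv 0.5 Fz 0.3 w 0.35 gf 0.0 t 40.0 j [-0.22  0.44  0.74  1.96 -0.38  0.88 -0.73]
scene rim 730 (array([ 529.4, -259.7]), array([226.4,  91.9]), 7.80899715423584) uv [-0.3 -1.5] medz 130.9306153405293 slope u,v [ -0.   -0.  130.3]
handle uv [  9.  130.8] (array([ 513.5, -129.6]), array([96.5, 16.9]), 7.52778959274292) [  0.9 129.6]
spout 57 (array([669.5, 165.4]), array([27. ,  8.6])) 125.84007736585761
spout 147 (array([681.6,  23. ]), array([25.7, 23.1])) 125.88102548406187
side rim 903 (array([ 529.6, -257.4]), array([218.5,  93.5]), 7.903086185455322) uv [0.2 0.7] medz 129.99368639105853 slope u,v [  0.   -0.  129.1]
handle uv [ -3.1 127.8] (array([ 513. , -128.9]), array([92.3, 18.6]), 7.942061901092529) [  0.5 130.4]
spout 40 (array([663.8, 165.8]), array([18.8,  9. ])) 123.64393784791832
spout 85 (array([674. ,  20.2]), array([18.1, 23.9])) 125.97613514823308
[ 527.  -221.8  253.5] [179.69  -0.66   7.27] j [-0.22  0.43  0.74  1.95 -0.38  0.88 -0.73] F [ 1.1 -0.8 -0.5] t 40.15 w 0.35
d [ 180.  -223.    54.4] a [-0.27 -0.76 89.76]
```

The crate stands level on the plate with rim at +5 mm, and the plate edge is 30 mm past the middle. One can has been knocked to about y=170. Now to the cans.

send_rows --moves '[{"dx": 15,"dy": -40,"dz": 0,"ax": 0,"ay": 0,"az": -8,"gripper": 1},{"dx": 30,"dy": -80,"dz": 0,"ax": 0,"ay": 0,"az": -16,"gripper": 1},{"dx": 45,"dy": -120,"dz": 0,"ax": 0,"ay": 0,"az": -24,"gripper": 1},{"dx": 65,"dy": -160,"dz": 0,"ax": 0,"ay": 0,"az": -32,"gripper": 1},{"dx": 85,"dy": -200,"dz": 0,"ax": 0,"ay": 0,"az": -40,"gripper": 1}]'

```text
clock: 40.65
position: [581.7, -7.6, 246.5]
eef_rot: [-3.14, 0.0, 0.831]
contact_force: [0.0, -0.1, -0.5]
grip_width: 0.998
grip_force: 0.0
```

send_rows --moves '[{"dx": 0,"dy": 0,"dz": 0,"ax": 0,"ay": 0,"az": -8,"gripper": 1},{"dx": 0,"dy": 0,"dz": 0,"ax": 0,"ay": 0,"az": -16,"gripper": 1},{"dx": 0,"dy": 0,"dz": 0,"ax": 0,"ay": 0,"az": -24,"gripper": 1},{"dx": 0,"dy": 0,"dz": 0,"ax": 0,"ay": 0,"az": -32,"gripper": 1},{"dx": 0,"dy": 0,"dz": 0,"ax": 0,"ay": 0,"az": -40,"gripper": 1}]'

```text
clock: 41.15
position: [581.4, -9.3, 246.2]
eef_rot: [-3.14, -0.0, 1.529]
contact_force: [-0.7, -0.5, -0.0]
grip_width: 1.002
grip_force: 0.0
```

```bash
python3 g.py 678 22 230 97.5
```

```text
[581.4  -9.3 246.2] [-1.799e+02 -2.000e-02  8.763e+01] j [-0.32  0.39  0.35  1.92 -0.17  0.86  0.07] F [-0.7 -0.5 -0. ] t 41.15 w 1.0
d [35.3 95.2 16.1] a [-0.1  -0.03 -9.87]
```

send_rows --moves '[{"dx": 8,"dy": 32,"dz": 0,"ax": 0,"ay": 0,"az": -5,"gripper": 1},{"dx": 20,"dy": 64,"dz": 8,"ax": 0,"ay": 0,"az": -9.8,"gripper": 1},{"dx": 35,"dy": 95,"dz": 16,"ax": 0,"ay": 0,"az": -9.8,"gripper": 1},{"dx": 35,"dy": 95,"dz": 16,"ax": 0,"ay": 0,"az": -9.8,"gripper": 1},{"dx": 35,"dy": 95,"dz": 16,"ax": 0,"ay": 0,"az": -9.8,"gripper": 1}]'

```text
clock: 41.65
position: [678.0, 21.7, 229.2]
eef_rot: [-3.139, -0.001, 1.696]
contact_force: [0.9, -0.7, -0.0]
grip_width: 1.001
grip_force: 0.0
```

```bash
python3 - <<'E'
from n import *
import scipy.cluster.hierarchy as H
T=toolT();p,d=snap('wrist','w8.png');P=cloud('wrist',d,np.ones((480,640),bool),T)
Q=P[inb(P,(600,780,-60,260),105,126)]
if len(Q)>5:
    Q=Q[::4];l=H.fcluster(H.linkage(Q[:,:2],'single'),10,'distance')
    for i in set(l):
        S=Q[l==i]
        if len(S)>15: print('spout',len(S),rect(S)[:2],S[:,2].max())
E
python3 g.py 678 22 71 97.5
```

```text
spout 225 (array([666.5, 167.9]), array([24.3, 12.6])) 120.94023475507765
spout 272 (array([677.5,  23.7]), array([24.3, 24.5])) 121.1399382559839
spout 293 (array([767.2, -38.6]), array([43.7, 24.7])) 111.21769736412438
[677.4  21.  229.7] [-1.7984e+02 -2.0000e-02  9.7110e+01] j [-0.29  0.53  0.29  1.72 -0.18  0.92  0.19] F [-0.3 -0.3  0.3] t 41.7 w 1.0
d [  0.9   1.2 158.7] a [-0.16 -0.02 -0.39]
```

View pics/w8.png

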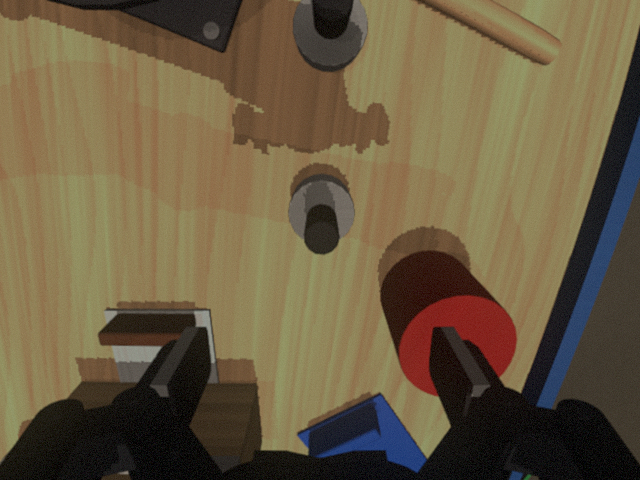

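Can A's spout is at (320,235) in the view, with the tin (460,345) well clear. I grip it near the top.

send_rows --moves '[{"dx": 3,"dy": 0,"dz": 40,"ax": 0,"ay": 0,"az": 0,"gripper": 1},{"dx": 3,"dy": 0,"dz": 80,"ax": 0,"ay": 0,"az": 0,"gripper": 1},{"dx": 3,"dy": 0,"dz": 120,"ax": 0,"ay": 0,"az": 0,"gripper": 1},{"dx": 3,"dy": 0,"dz": 142,"ax": 0,"ay": 0,"az": 0,"gripper": 1},{"dx": 3,"dy": 0,"dz": 152,"ax": 0,"ay": 0,"az": 0,"gripper": 1}]' --newtons 40

```text
clock: 42.2
position: [674.7, 23.9, 75.9]
eef_rot: [-3.135, -0.001, 1.695]
contact_force: [-0.5, 0.7, 0.0]
grip_width: 0.999
grip_force: 0.0
```

send_rows --moves '[{"dx": 0,"dy": 0,"dz": 0,"ax": 0,"ay": 0,"az": 0,"gripper": 1},{"dx": 0,"dy": 0,"dz": 0,"ax": 0,"ay": 0,"az": 0,"gripper": -1},{"dx": 0,"dy": 0,"dz": 0,"ax": 0,"ay": 0,"az": 0,"gripper": -1},{"dx": 0,"dy": 0,"dz": 0,"ax": 0,"ay": 0,"az": 0,"gripper": -1},{"dx": 0,"dy": 0,"dz": 0,"ax": 0,"ay": 0,"az": 0,"gripper": -1}]'

```text
clock: 42.7
position: [678.2, 25.2, 78.9]
eef_rot: [3.141, -0.001, 1.696]
contact_force: [1.3, 0.1, 0.1]
grip_width: 0.328
grip_force: 0.0
```

send_rows --moves '[{"dx": 0,"dy": 0,"dz": 0,"ax": 0,"ay": 0,"az": 0,"gripper": -1},{"dx": 0,"dy": 0,"dz": -5,"ax": 0,"ay": 0,"az": 0,"gripper": -1},{"dx": 0,"dy": 0,"dz": -40,"ax": 0,"ay": 0,"az": 0,"gripper": -1},{"dx": 0,"dy": 0,"dz": -85,"ax": 0,"ay": 0,"az": 0,"gripper": -1},{"dx": 0,"dy": 0,"dz": -130,"ax": 0,"ay": 0,"az": 0,"gripper": -1}]'

```text
clock: 43.2
position: [676.2, 25.1, 207.8]
eef_rot: [-3.136, -0.001, 1.696]
contact_force: [1.1, 0.9, -2.2]
grip_width: 0.289
grip_force: 40.0
```

```bash
python3 c.py; python3 - <<'E'
import numpy as np
a=np.radians(7.7);u=np.array([np.cos(a),np.sin(a)])
for s in (49,-49): print(np.array([529.5,-258.3])+s*u)
E
python3 g.py 578.1 -251.7 250 97.6
```

```text
u 182.4 v 261.7 z 207.8 rpy [-1.797e+02 -1.000e-01  9.720e+01] Fu 1.2 Fv 0.8 Fz -2.2 w 0.29 gf 40.0 t 43.2 j [-0.29  0.55  0.28  1.74 -0.19  0.88  0.2 ]
[ 578.05817679 -251.73467691]
[ 480.94182321 -264.86532309]
[676.2  25.1 207.8] [-1.7971e+02 -6.0000e-02  9.7170e+01] j [-0.29  0.55  0.28  1.74 -0.19  0.88  0.2 ] F [ 1.1  0.9 -2.2] t 43.2 w 0.29
d [-262.3 -132.1  -41.8] a [-0.29 -0.06 -0.43]
```

send_rows --moves '[{"dx": 0,"dy": 0,"dz": -30,"ax": 0,"ay": 0,"az": 0,"gripper": -1},{"dx": -35,"dy": -18,"dz": -42,"ax": 0,"ay": 0,"az": 0,"gripper": -1},{"dx": -75,"dy": -38,"dz": -42,"ax": 0,"ay": 0,"az": 0,"gripper": -1},{"dx": -115,"dy": -58,"dz": -42,"ax": 0,"ay": 0,"az": -0.2,"gripper": -1},{"dx": -155,"dy": -78,"dz": -42,"ax": 0,"ay": 0,"az": -0.4,"gripper": -1}]'

```text
clock: 43.7
position: [618.0, -139.6, 249.3]
eef_rot: [-3.139, -0.002, 1.704]
contact_force: [0.8, -0.7, -3.0]
grip_width: 0.287
grip_force: 40.1
```

send_rows --moves '[{"dx": -35,"dy": -18,"dz": 0,"ax": 0,"ay": 0,"az": 0,"gripper": -1},{"dx": -70,"dy": -36,"dz": 0,"ax": 0,"ay": 0,"az": 0,"gripper": -1},{"dx": -95,"dy": -48,"dz": 0,"ax": 0,"ay": 0,"az": 0,"gripper": -1},{"dx": -107,"dy": -54,"dz": 0,"ax": 0,"ay": 0,"az": 0,"gripper": -1},{"dx": -107,"dy": -54,"dz": 0,"ax": 0,"ay": 0,"az": 0,"gripper": -1}]'

```text
clock: 44.2
position: [578.7, -253.9, 249.4]
eef_rot: [-3.139, -0.001, 1.699]
contact_force: [-0.0, 0.7, -3.3]
grip_width: 0.289
grip_force: 40.0
```

```bash
python3 g.py 578.1 -251.7 90 97.6; python3 - <<'E'
from n import *
T=toolT();p,d=snap('wrist','w9.png');P=cloud('wrist',d,np.ones((480,640),bool),T)
Q=P[inb(P,(400,660,-335,-190),124,136)];print(len(Q),rect(Q))
E
```

```text
[ 578.7 -253.9  249.4] [-1.7984e+02 -4.0000e-02  9.7330e+01] j [ 0.11  0.46  0.33  1.81 -0.18  0.91  0.64] F [-0.   0.7 -3.3] t 44.2 w 0.29
d [  2.1   0.2 159.4] a [-0.16 -0.04 -0.27]
6463 (array([ 528.4, -258.8]), array([217.2,  91.3]), 8.103529930114746)
```

View pics/w9.png

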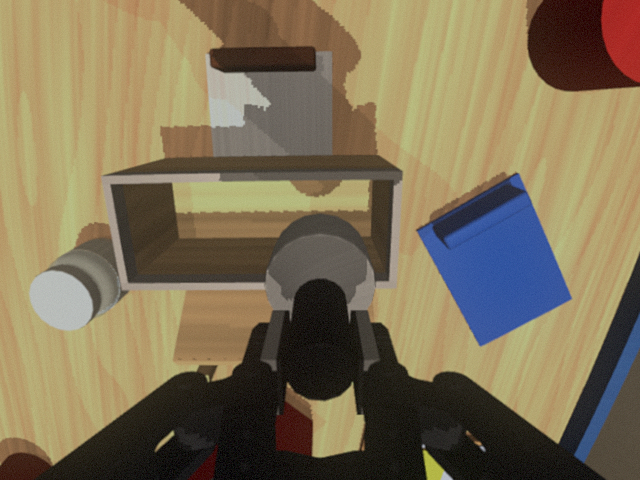

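The can hangs upright (320,270); the crate (255,230) lies beneath once the perspective is allowed for. I lower it.

send_rows --moves '[{"dx": 1,"dy": 0,"dz": 30,"ax": 0,"ay": 0,"az": -0.3,"gripper": -1},{"dx": 1,"dy": 0,"dz": 65,"ax": 0,"ay": 0,"az": -0.3,"gripper": -1},{"dx": 1,"dy": 0,"dz": 100,"ax": 0,"ay": 0,"az": -0.3,"gripper": -1},{"dx": 1,"dy": 0,"dz": 125,"ax": 0,"ay": 0,"az": -0.3,"gripper": -1},{"dx": 1,"dy": 0,"dz": 140,"ax": 0,"ay": 0,"az": -0.3,"gripper": -1}]'

```text
clock: 44.75
position: [580.2, -246.2, 107.0]
eef_rot: [-3.138, -0.005, 1.713]
contact_force: [-0.4, 1.0, -2.9]
grip_width: 0.287
grip_force: 40.0
```

send_rows --moves '[{"dx": 0,"dy": 0,"dz": 5,"ax": 0,"ay": 0,"az": 0,"gripper": -1},{"dx": 0,"dy": 0,"dz": 9,"ax": 0,"ay": 0,"az": 0,"gripper": -1},{"dx": 0,"dy": 0,"dz": 13,"ax": 0,"ay": 0,"az": 0,"gripper": -1},{"dx": 0,"dy": 0,"dz": 16,"ax": 0,"ay": 0,"az": 0,"gripper": -1},{"dx": 0,"dy": 0,"dz": 16,"ax": 0,"ay": 0,"az": 0,"gripper": -1}]'

```text
clock: 45.25
position: [580.2, -250.7, 94.1]
eef_rot: [-3.141, -0.001, 1.708]
contact_force: [0.2, 0.7, -3.3]
grip_width: 0.288
grip_force: 40.0
```

```bash
python3 c.py
```

```text
u 51.3 v 0.9 z 94.1 rpy [-180.    -0.    97.9] Fu 0.3 Fv 0.6 Fz -3.3 w 0.29 gf 40.0 t 45.2 j [ 0.17  0.64  0.25  1.92 -0.26  0.61  0.72]
```

send_rows --moves '[{"dx": 0,"dy": -1,"dz": 1,"ax": 0,"ay": 0,"az": 0,"gripper": -1},{"dx": 0,"dy": -2,"dz": 2,"ax": 0,"ay": 0,"az": 0,"gripper": -1},{"dx": 0,"dy": -2,"dz": 3,"ax": 0,"ay": 0,"az": 0,"gripper": -1},{"dx": 0,"dy": -2,"dz": 4,"ax": 0,"ay": 0,"az": 0,"gripper": -1},{"dx": 0,"dy": -2,"dz": 4.5,"ax": 0,"ay": 0,"az": 0,"gripper": -1}]'

```text
clock: 45.75
position: [578.1, -251.0, 89.9]
eef_rot: [-3.14, -0.001, 1.708]
contact_force: [-1.9, 0.6, 6.8]
grip_width: 0.292
grip_force: 40.8
```

```bash
python3 c.py
```

```text
u 49.1 v 0.8 z 89.9 rpy [-1.799e+02 -1.000e-01  9.790e+01] Fu -1.8 Fv 0.9 Fz 6.8 w 0.29 gf 40.8 t 45.8 j [ 0.17  0.65  0.24  1.92 -0.26  0.6   0.72]
```

Seated at z 89.9 as expected. I release to partial opening and rise.

send_rows --moves '[{"dx": 0,"dy": 0,"dz": -1,"ax": 0,"ay": 0,"az": 0,"gripper": -0.1},{"dx": 0,"dy": 0,"dz": -1,"ax": 0,"ay": 0,"az": 0,"gripper": -0.1},{"dx": 0,"dy": 0,"dz": -1,"ax": 0,"ay": 0,"az": 0,"gripper": -0.1},{"dx": 0,"dy": 0,"dz": -10,"ax": 0,"ay": 0,"az": 0,"gripper": -0.1},{"dx": 0,"dy": 0,"dz": -40,"ax": 0,"ay": 0,"az": 0,"gripper": -0.1}]'

```text
clock: 46.25
position: [576.0, -249.7, 127.4]
eef_rot: [-3.135, -0.004, 1.708]
contact_force: [0.2, -0.5, 0.0]
grip_width: 0.447
grip_force: 0.0
```

send_rows --moves '[{"dx": 0,"dy": 0,"dz": -48,"ax": 0,"ay": 0,"az": 0,"gripper": 1},{"dx": 0,"dy": 0,"dz": -96,"ax": 0,"ay": 0,"az": 0,"gripper": 1},{"dx": 40,"dy": 10,"dz": -115,"ax": 0,"ay": 0,"az": 0,"gripper": 1},{"dx": 85,"dy": 22,"dz": -115,"ax": 0,"ay": 0,"az": 0,"gripper": 1},{"dx": 130,"dy": 34,"dz": -115,"ax": 0,"ay": 0,"az": 0,"gripper": 1}]'

```text
clock: 46.75
position: [594.9, -116.9, 246.6]
eef_rot: [3.139, -0.0, 1.706]
contact_force: [1.0, 1.0, -1.4]
grip_width: 1.003
grip_force: 0.0
```

```bash
python3 g.py 660 120 245 97.5; python3 - <<'E'
from n import *
for cam in ('scene','side'):
    p,d=snap(cam);P=cloud(cam,d,np.ones((480,640),bool))
    Q=P[inb(P,(540,620,-285,-220),95,145)&(np.hypot(P[:,0]-578,P[:,1]+251.5)<25)];print('A',len(Q),rect(Q),Q[:,2].max())
    Q=P[inb(P,(600,760,90,260),105,130)];print('B',len(Q),rect(Q))
    Q=P[inb(P,(400,660,-335,-190),124,136)];print('rim',rect(Q),np.median(Q[:,2]))
E
```

```text
[ 594.9 -116.9  246.6] [ 1.7986e+02 -1.0000e-02  9.7760e+01] j [-0.11  0.42  0.32  1.87 -0.17  0.87  0.42] F [ 1.   1.  -1.4] t 46.75 w 1.0
d [225.9  96.4   1.8] a [ 0.14 -0.01  0.26]
A 164 (array([ 580.3, -253.9]), array([30.1, 25.3]), 20.206233978271484) 138.63591809722163
B 336 (array([629.9, 204.8]), array([ 50.5, 122.8]), 36.342994689941406)
rim (array([ 530.4, -259.7]), array([223.5,  92.5]), 8.26237964630127) 131.2927382757618
A 168 (array([ 577.8, -253.1]), array([26.2, 25.6]), 47.98775863647461) 137.05313663053232
B 109 (array([632.8, 207.8]), array([ 38.8, 119.8]), 40.20181655883789)
rim (array([ 530.4, -257.7]), array([220.7,  93.4]), 7.872371673583984) 130.44400893857767
```

send_rows --moves '[{"dx": 46,"dy": 18,"dz": 0,"ax": 0,"ay": 0,"az": 0,"gripper": 1},{"dx": 92,"dy": 36,"dz": 0,"ax": 0,"ay": 0,"az": 0,"gripper": 1},{"dx": 138,"dy": 54,"dz": 0,"ax": 0,"ay": 0,"az": 0,"gripper": 1},{"dx": 184,"dy": 75,"dz": 0,"ax": 0,"ay": 0,"az": 0,"gripper": 1},{"dx": 228,"dy": 96,"dz": 0,"ax": 0,"ay": 0,"az": 0,"gripper": 1}]'

```text
clock: 47.35
position: [658.2, 123.4, 245.1]
eef_rot: [-3.141, -0.001, 1.708]
contact_force: [0.7, -0.2, -0.1]
grip_width: 0.999
grip_force: 0.0
```

send_rows --moves '[{"dx": 0,"dy": 0,"dz": 0,"ax": 0,"ay": 0,"az": 0,"gripper": 1},{"dx": 0,"dy": 0,"dz": 0,"ax": 0,"ay": 0,"az": 0,"gripper": 1},{"dx": 0,"dy": 0,"dz": 0,"ax": 0,"ay": 0,"az": 0,"gripper": 1},{"dx": 0,"dy": 0,"dz": 0,"ax": 0,"ay": 0,"az": 0,"gripper": 1},{"dx": 0,"dy": 0,"dz": 0,"ax": 0,"ay": 0,"az": 0,"gripper": 1}]'

```text
clock: 47.85
position: [657.9, 119.3, 244.7]
eef_rot: [-3.14, -0.0, 1.705]
contact_force: [-0.6, -0.8, -0.0]
grip_width: 1.0
grip_force: 0.0
```

```bash
python3 - <<'E'
from n import *
import scipy.cluster.hierarchy as H
T=toolT();p,d=snap('wrist','w10.png');P=cloud('wrist',d,np.ones((480,640),bool),T)
Q=P[inb(P,(620,780,60,260),105,126)][::3];l=H.fcluster(H.linkage(Q[:,:2],'single'),10,'distance')
for i in set(l):
    S=Q[l==i]
    if len(S)>15: print('spout',len(S),rect(S)[:2],S[:,2].max())
Q=P[inb(P,(600,760,120,300),12,60)][::5];l=H.fcluster(H.linkage(Q[:,:2],'single'),10,'distance')
for i in set(l):
    S=Q[l==i]
    if len(S)>15: print('low thing',len(S),S.min(0),S.max(0))
E
python3 g.py 667 175 78 97.5
```

```text
spout 350 (array([665.3, 174.3]), array([24.6, 25.1])) 121.0870747037091
low thing 439 [636.4 145.   26.6] [695.3 204.   60. ]
low thing 1342 [606.9 206.2  12.1] [759.6 299.8  27.4]
[657.9 119.7 244.7] [-1.7993e+02 -4.0000e-02  9.7730e+01] j [-0.44  0.5   0.28  1.73 -0.17  0.94  0.05] F [ 0.2 -1.  -0.1] t 47.9 w 1.0
d [ 53.4  16.7 166.7] a [-0.07 -0.04  0.23]
```

View pics/w10.png

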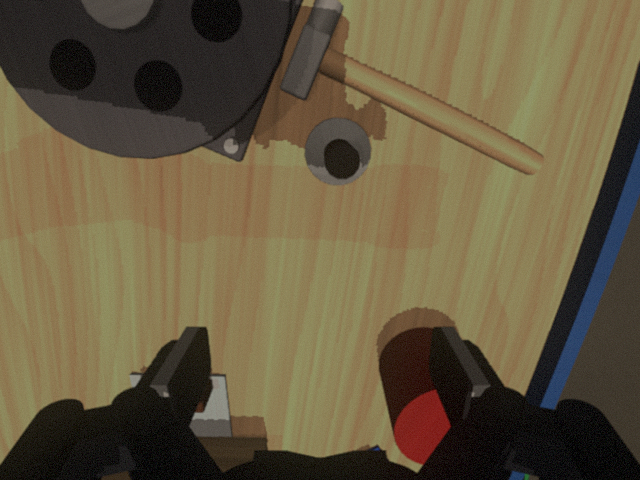

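Can B's spout is at (341,160), upright; the hammer (420,110) lies beyond it and well below the finger height. I pick it.

send_rows --moves '[{"dx": 30,"dy": 8,"dz": 20,"ax": 0,"ay": 0,"az": 0,"gripper": 1},{"dx": 53,"dy": 15.5,"dz": 60,"ax": 0,"ay": 0,"az": 0,"gripper": 1},{"dx": 53,"dy": 15.5,"dz": 80,"ax": 0,"ay": 0,"az": 0,"gripper": 1},{"dx": 53,"dy": 15.5,"dz": 90,"ax": 0,"ay": 0,"az": 0,"gripper": 1},{"dx": 53,"dy": 15.5,"dz": 95,"ax": 0,"ay": 0,"az": 0,"gripper": 1}]'

```text
clock: 48.4
position: [665.7, 174.7, 148.7]
eef_rot: [-3.139, 0.0, 1.707]
contact_force: [0.5, -0.8, -0.3]
grip_width: 0.994
grip_force: 0.0
```

send_rows --moves '[{"dx": 0,"dy": 0,"dz": 25,"ax": 0,"ay": 0,"az": 0,"gripper": 1},{"dx": 0,"dy": 0,"dz": 50,"ax": 0,"ay": 0,"az": 0,"gripper": 1},{"dx": 0,"dy": 0,"dz": 72,"ax": 0,"ay": 0,"az": 0,"gripper": 1},{"dx": 0,"dy": 0,"dz": 72,"ax": 0,"ay": 0,"az": 0,"gripper": 1},{"dx": 0,"dy": 0,"dz": 72,"ax": 0,"ay": 0,"az": 0,"gripper": 1}]'

```text
clock: 48.9
position: [666.9, 175.2, 78.7]
eef_rot: [3.141, -0.001, 1.707]
contact_force: [0.4, 0.4, 1.2]
grip_width: 1.0
grip_force: 0.0
```

```bash
python3 g.py 665.8 174.5 78 97.5
```

```text
[666.9 175.2  78.7] [ 1.7998e+02 -4.0000e-02  9.7780e+01] j [-0.47  0.72  0.22  1.79 -0.24  0.66  0.02] F [0.4 0.4 1.2] t 48.9 w 1.0
d [-0.5 -1.2  0.7] a [ 0.02 -0.04  0.28]
```

send_rows --moves '[{"dx": 0,"dy": 0,"dz": 0,"ax": 0,"ay": 0,"az": 0,"gripper": -1},{"dx": 0,"dy": 0,"dz": 0,"ax": 0,"ay": 0,"az": 0,"gripper": -1},{"dx": 0,"dy": 0,"dz": 0,"ax": 0,"ay": 0,"az": 0,"gripper": -1},{"dx": 0,"dy": 0,"dz": 0,"ax": 0,"ay": 0,"az": 0,"gripper": -1},{"dx": 0,"dy": 0,"dz": 0,"ax": 0,"ay": 0,"az": 0,"gripper": -1}]'

```text
clock: 49.4
position: [666.2, 176.4, 78.3]
eef_rot: [-3.141, -0.001, 1.708]
contact_force: [-1.7, 0.3, 3.7]
grip_width: 0.292
grip_force: 39.7
```

```bash
python3 g.py 480.5 -264.5 250 97.7
```

```text
[666.2 176.4  78.3] [-1.7997e+02 -7.0000e-02  9.7880e+01] j [-0.47  0.72  0.22  1.79 -0.24  0.66  0.02] F [-1.7  0.3  3.7] t 49.4 w 0.29
d [-411.1 -244.5 -172.1] a [-0.03 -0.07  0.18]
```

send_rows --moves '[{"dx": 0,"dy": 0,"dz": -20,"ax": 0,"ay": 0,"az": 0,"gripper": -1},{"dx": 0,"dy": 0,"dz": -65,"ax": 0,"ay": 0,"az": 0,"gripper": -1},{"dx": 0,"dy": 0,"dz": -110,"ax": 0,"ay": 0,"az": 0,"gripper": -1},{"dx": -15,"dy": -9,"dz": -155,"ax": 0,"ay": 0,"az": 0,"gripper": -1},{"dx": -51,"dy": -30,"dz": -172,"ax": 0,"ay": 0,"az": 0,"gripper": -1}]'

```text
clock: 49.9
position: [646.8, 127.3, 253.8]
eef_rot: [3.133, -0.005, 1.716]
contact_force: [2.2, 0.1, -2.5]
grip_width: 0.29
grip_force: 40.1
```

send_rows --moves '[{"dx": -40,"dy": -24,"dz": 0,"ax": 0,"ay": 0,"az": 0,"gripper": -1},{"dx": -80,"dy": -48,"dz": 0,"ax": 0,"ay": 0,"az": 0,"gripper": -1},{"dx": -120,"dy": -71,"dz": 0,"ax": 0,"ay": 0,"az": 0,"gripper": -1},{"dx": -160,"dy": -95,"dz": 0,"ax": 0,"ay": 0,"az": 0,"gripper": -1},{"dx": -200,"dy": -119,"dz": 0,"ax": 0,"ay": 0,"az": 0,"gripper": -1}]'

```text
clock: 50.4
position: [551.0, -94.3, 248.7]
eef_rot: [-3.139, -0.001, 1.709]
contact_force: [1.2, 0.2, -3.0]
grip_width: 0.294
grip_force: 40.1
```

send_rows --moves '[{"dx": -40,"dy": -24,"dz": 0,"ax": 0,"ay": 0,"az": 0,"gripper": -1},{"dx": -80,"dy": -48,"dz": 0,"ax": 0,"ay": 0,"az": 0,"gripper": -1},{"dx": -120,"dy": -71,"dz": 0,"ax": 0,"ay": 0,"az": 0,"gripper": -1},{"dx": -150,"dy": -89,"dz": 0,"ax": 0,"ay": 0,"az": 0,"gripper": -1},{"dx": -160,"dy": -95.5,"dz": 0,"ax": 0,"ay": 0,"az": 0,"gripper": -1}]'

```text
clock: 50.9
position: [476.6, -269.1, 249.0]
eef_rot: [-3.138, 0.001, 1.701]
contact_force: [-0.1, 0.6, -3.2]
grip_width: 0.29
grip_force: 40.1
```

send_rows --moves '[{"dx": 0,"dy": 0,"dz": 0,"ax": 0,"ay": 0,"az": 0,"gripper": -1},{"dx": 0,"dy": 0,"dz": 0,"ax": 0,"ay": 0,"az": 0,"gripper": -1},{"dx": 0,"dy": 0,"dz": 0,"ax": 0,"ay": 0,"az": 0,"gripper": -1},{"dx": 0,"dy": 0,"dz": 0,"ax": 0,"ay": 0,"az": 0,"gripper": -1},{"dx": 0,"dy": 0,"dz": 0,"ax": 0,"ay": 0,"az": 0,"gripper": -1}]'

```text
clock: 51.4
position: [480.9, -263.1, 249.3]
eef_rot: [-3.14, -0.001, 1.711]
contact_force: [0.7, -0.3, -2.8]
grip_width: 0.287
grip_force: 40.1
```

```bash
python3 c.py; python3 g.py 480.7 -265 94 97.7
```

```text
u -48.8 v 1.4 z 249.3 rpy [-1.799e+02 -1.000e-01  9.800e+01] Fu 0.6 Fv -0.3 Fz -2.8 w 0.29 gf 40.1 t 51.4 j [ 0.14  0.35  0.37  1.99 -0.17  0.84  0.73]
[ 480.9 -263.1  249.3] [-1.7993e+02 -8.0000e-02  9.8020e+01] j [ 0.14  0.35  0.37  1.99 -0.17  0.84  0.73] F [ 0.7 -0.3 -2.8] t 51.4 w 0.29
d [ -2.   -0.3 155.3] a [-0.07 -0.08  0.32]
```

send_rows --moves '[{"dx": -2,"dy": 0,"dz": 30,"ax": 0,"ay": 0,"az": 0.3,"gripper": -1},{"dx": -2,"dy": 0,"dz": 65,"ax": 0,"ay": 0,"az": 0.3,"gripper": -1},{"dx": -2,"dy": 0,"dz": 98,"ax": 0,"ay": 0,"az": 0.3,"gripper": -1},{"dx": -2,"dy": 0,"dz": 122,"ax": 0,"ay": 0,"az": 0.3,"gripper": -1},{"dx": -2,"dy": 0,"dz": 138,"ax": 0,"ay": 0,"az": 0.3,"gripper": -1}]'

```text
clock: 51.9
position: [479.9, -265.2, 109.4]
eef_rot: [-3.138, -0.003, 1.704]
contact_force: [-0.7, 0.3, -2.8]
grip_width: 0.287
grip_force: 40.0
```

send_rows --moves '[{"dx": 0,"dy": 0,"dz": 4,"ax": 0,"ay": 0,"az": 0,"gripper": -1},{"dx": 0,"dy": 0,"dz": 8,"ax": 0,"ay": 0,"az": 0,"gripper": -1},{"dx": 0,"dy": 0,"dz": 12,"ax": 0,"ay": 0,"az": 0,"gripper": -1},{"dx": 0,"dy": 0,"dz": 17,"ax": 0,"ay": 0,"az": 0,"gripper": -1},{"dx": 0,"dy": 0,"dz": 17,"ax": 0,"ay": 0,"az": 0,"gripper": -1}]'

```text
clock: 52.4
position: [480.3, -266.2, 94.4]
eef_rot: [-3.14, -0.001, 1.703]
contact_force: [-0.6, 0.6, -3.0]
grip_width: 0.288
grip_force: 40.0
```

```bash
python3 c.py
```

```text
u -49.8 v -1.6 z 94.4 rpy [-1.799e+02 -1.000e-01  9.760e+01] Fu -0.5 Fv 0.7 Fz -3.0 w 0.29 gf 40.0 t 52.4 j [ 0.23  0.57  0.26  2.1  -0.29  0.51  0.85]
```

send_rows --moves '[{"dx": 0,"dy": 0,"dz": 1,"ax": 0,"ay": 0,"az": 0,"gripper": -1},{"dx": 0,"dy": 0,"dz": 2,"ax": 0,"ay": 0,"az": 0,"gripper": -1},{"dx": 0,"dy": 0,"dz": 3,"ax": 0,"ay": 0,"az": 0,"gripper": -1},{"dx": 0,"dy": 0,"dz": 4,"ax": 0,"ay": 0,"az": 0,"gripper": -1},{"dx": 0,"dy": 0,"dz": 4,"ax": 0,"ay": 0,"az": 0,"gripper": -1}]'

```text
clock: 52.9
position: [480.2, -266.3, 90.3]
eef_rot: [-3.14, -0.001, 1.703]
contact_force: [1.0, 0.4, -3.5]
grip_width: 0.288
grip_force: 40.0
```

```bash
python3 c.py
```

```text
u -50.0 v -1.6 z 90.3 rpy [-1.799e+02 -1.000e-01  9.760e+01] Fu 1.0 Fv 0.3 Fz -3.5 w 0.29 gf 40.0 t 52.9 j [ 0.24  0.57  0.26  2.1  -0.3   0.5   0.85]
```

send_rows --moves '[{"dx": 0,"dy": 0,"dz": 0.5,"ax": 0,"ay": 0,"az": 0,"gripper": -1},{"dx": 0,"dy": 0,"dz": 1,"ax": 0,"ay": 0,"az": 0,"gripper": -1},{"dx": 0,"dy": 0,"dz": 1.5,"ax": 0,"ay": 0,"az": 0,"gripper": -1},{"dx": 0,"dy": 0,"dz": 2,"ax": 0,"ay": 0,"az": 0,"gripper": -1},{"dx": 0,"dy": 0,"dz": 2,"ax": 0,"ay": 0,"az": 0,"gripper": -1}]'

```text
clock: 53.4
position: [480.2, -266.5, 89.2]
eef_rot: [-3.141, -0.001, 1.703]
contact_force: [-2.1, 1.1, 5.3]
grip_width: 0.289
grip_force: 41.0
```

send_rows --moves '[{"dx": 0,"dy": 0,"dz": 0,"ax": 0,"ay": 0,"az": 0,"gripper": -0.1},{"dx": 0,"dy": 0,"dz": 0,"ax": 0,"ay": 0,"az": 0,"gripper": -0.1},{"dx": 0,"dy": 0,"dz": 0,"ax": 0,"ay": 0,"az": 0,"gripper": -0.1},{"dx": 0,"dy": 0,"dz": -10,"ax": 0,"ay": 0,"az": 0,"gripper": -0.1},{"dx": 0,"dy": 0,"dz": -40,"ax": 0,"ay": 0,"az": 0,"gripper": -0.1}]'

```text
clock: 53.9
position: [478.5, -265.3, 127.1]
eef_rot: [-3.136, -0.004, 1.703]
contact_force: [1.0, 0.9, 0.4]
grip_width: 0.449
grip_force: 0.0
```

send_rows --moves '[{"dx": 0,"dy": 0,"dz": -48,"ax": 0,"ay": 0,"az": 0,"gripper": -0.1},{"dx": 0,"dy": 0,"dz": -96,"ax": 0,"ay": 0,"az": 0,"gripper": -0.1},{"dx": 0,"dy": 0,"dz": -140,"ax": 0,"ay": 0,"az": 0,"gripper": -0.1},{"dx": 45,"dy": 0,"dz": -140,"ax": 0,"ay": 0,"az": 0,"gripper": -0.1},{"dx": 90,"dy": 0,"dz": -140,"ax": 0,"ay": 0,"az": 0,"gripper": -0.1}]'

```text
clock: 54.4
position: [469.7, -178.1, 271.1]
eef_rot: [3.138, 0.001, 1.699]
contact_force: [0.4, 0.4, -0.5]
grip_width: 0.447
grip_force: 0.0
```

```bash
python3 c.py; python3 - <<'E'
from n import *
a=np.radians(7.8);u=np.array([np.cos(a),np.sin(a)]);v=np.array([-u[1],u[0]]);C0=np.array([529.5,-258.3])
for cam in ('scene','side'):
    p,d=snap(cam,'end_%s.png'%cam);P=cloud(cam,d,np.ones((480,640),bool))
    for n,c in (('A',(578,-251.5)),('B',(480,-266))):
        Q=P[(P[:,2]>100)&(P[:,2]<150)&(np.hypot(P[:,0]-c[0],P[:,1]-c[1])<25)];print(n,len(Q),rect(Q)[:2],Q[:,2].max() if len(Q) else 0)
    Q=P[inb(P,(400,660,-335,-190),124,136)];print('rim',rect(Q),np.median(Q[:,2]))
    Q=P[inb(P,(400,620,-160,-100),38,57)];print('handle',(rect(Q)[0]-C0)@np.c_[u,v])
    for o in place_of(cam,'oilcan1_mid')[:4]: q=px(o['location']);print('can',round(o['conf'],2),np.round(q),at_z(cam,[q],70)[0])
E
python3 k.py
```

```text
u -48.9 v 87.3 z 271.1 rpy [1.798e+02 1.000e-01 9.730e+01] Fu 0.4 Fv 0.4 Fz -0.5 w 0.45 gf 0.0 t 54.4 j [-0.03  0.25  0.38  2.06 -0.12  0.85  0.54]
A 152 (array([ 580.7, -253.7]), array([28.5, 25.4])) 137.85573337319704
B 142 (array([ 484. , -269.2]), array([26.9, 25.5])) 138.32227643025215
rim (array([ 530.2, -259.5]), array([223. ,  91.4]), 7.890486717224121) 131.401114160744
handle [  3.4 129.9]
A 156 (array([ 577.6, -252.9]), array([25.6, 24.5])) 136.10633042236827
B 170 (array([ 479.6, -267.6]), array([26.7, 23.6])) 134.42324428522807
rim (array([ 530. , -256.8]), array([221.4,  94.3]), 8.061654090881348) 130.74629194023805
handle [  1.7 131.6]
scene 178 [590.1 297.1] [25.2 26.1] ang 21.466252263208723
```

View pics/end_scene.png

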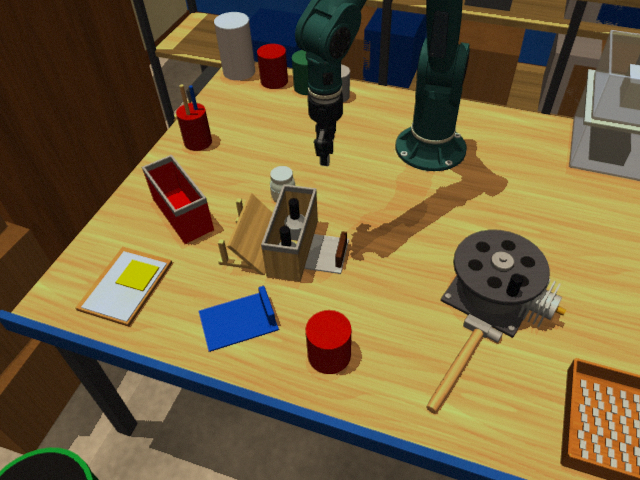

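The end picture shows both cans upright in the crate (285,235 and 293,210), the crate level on the plate, the knob unmoved at (515,285), and no third can. Handing in.

```bash
python3 -c "
from rig import ticket
print(ticket.close_job())"
```

```text
the job is handed in; nothing more can be done
None
```

The job is handed in, with no verdict returned. The flywheel rests near the middle of the slack spot, the crate stands level with the plate's free edge about 30 mm past its middle, both oil cans present stand upright in it, and I saw no sign that the tin, jar or hammer had moved.

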